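Brush out and load beakers on the platform shaker

TASK

Get the beakers ready for a detergent soak on the platform shaker: first scrub out the tall beaker with the bottle brush, at least two full strokes (bristles down to its floor, then up to its rim, and the same again), and stand the brush back in its pot, bristles down. Then stand the tall beaker and every low beaker that is there upright on the shaker platform, side by side between the two retaining bars. Last, push the stiff sliding bar by its handle towards the beakers, in small taps, until its pointer is on the long scale mark without overshooting it, and leave the other things on the bench where they are.

Things in the scene. Friction and masses are not known exactly. Their poses are not given: they have to be found in the camera images.
- shaker: Platform shaker, fixed, 275 mm (its x) by 360 mm (its y), cream body, dark mat on top, 94 mm above the bench. Origin: centre of its underside. Its x axis points from the sliding bar to the fixed bar, away from the robot, turned up to 9 degrees. Side rails at y = +/-153 to +/-177 mm, 23 mm higher than the mat, leave 306 mm of mat between them
- fixed_bar (a point): Middle of the fixed bar's axis: a steel 14 mm rod along the shaker's y, at x = +95 mm of the shaker, 33 mm above the mat. The sliding bar is a like rod at the same height on the handle's side. Nothing of the bars or rails is over 48 mm above the mat but two small knobs (55 mm) at the ends of the fixed bar
- platform (a point): Point on the mat in the middle of the row where the beakers stand, at x = +54 mm, y = 0 of the shaker: beakers there stand 4 mm clear of the fixed bar, and 4 mm clear of the sliding bar once it is at the mark
- mark (a point): Centre of the long black scale mark (3 mm wide, across the white scale) on the shaker's right-hand (-y) rail; the short ticks are 10 mm apart. The left rail carries the same mark. Axes as the shaker's
- pointer (a point): Tip of the thin black pointer on the right-hand end of the sliding bar, in line with the bar's axis (a like one on the left). It starts 45 to 75 mm short of the mark (-x side) and can run 17 mm past it. At the mark 68 mm are clear between the bars. The bar slides stiffly along the shaker's x (about 8 N) and stays where it is left, without coasting
- push_face (a point): Centre of the flat back (-x) face of the sliding bar's light grey handle, a block 12 mm thick, 80 mm wide, 32 mm high (16 to 48 mm above the mat) held 26 mm behind the bar's rod by two steel pins; 50 mm behind the bar's axis. Pushing it to the shaker's +x moves the bar towards the fixed bar
- tall_c (a point): The tall beaker's centre, half-way up. Polypropylene, round, outside 60 mm, 110 mm high, wall 3 mm, floor 4 mm thick, brownish residue inside; 85 g. Its z axis points up
- tall_floor (a point): Centre of the tall beaker's inner floor, 51 mm below its centre; inside 54 mm wide, 106 mm deep
- low1_c (a point): A low beaker's centre, half-way up (the three are alike, two or three of them are there). Polypropylene, outside 60 mm, 90 mm high, wall 3 mm, 70 g. z axis up
- low2_c (a point): As low1, another low beaker
- low3_c (a point): As low1, another low beaker
- brush_grip (a point): Middle of the brush's round white handle (16 mm across, from 102 to 185 mm above the tip), 150 mm from the tip. The brush stands upright in its pot, bristles down; z axis runs from tip to handle; 60 g
- brush_tip (a point): Lower end of the bristle head, on the brush's axis. The head is 62 mm long and 41 mm across (soft outside, hard core 34 mm), above it a thin steel stem of 8 mm
- pot_in (a point): Centre of the inner floor of the brush pot, a fixed grey round pot 75 mm high, outside 58 mm, inside 50 mm (a brush left in it may lean a little), floor 6 mm above the bench
- reagent: Amber bottle with cap, 68 mm across, 150 mm high, to be left alone. Origin at the centre of its underside
- tipbox: Pipette tip box, 85 x 125 x 65 mm, to be left alone. Origin at the centre of its underside
- timer: Flat white timer, 45 x 42 x 16 mm, lying among the beakers, to be left alone. Origin at the centre of its underside
- jar: White jar, 54 mm across, 70 mm high, to be left alone. Origin at the centre of its underside
- washbottle: Wash bottle with red spout, 64 mm across, 155 mm high (spout 190 mm), to be left alone. Origin at the centre of its underside
There are look-alikes about, which are no part of the job. What is shaped like the part that bears low1_c but blue or purple is not meant.

How it is judged:
On the way, in this order (a step that is already met when the one before it is completed fails the run):
1. brush down to the floor of the tall beaker (horizontal distance between brush_tip and tall_floor below 0.03 m and z of brush_tip in the frame of tall_floor below 0.015 m and angle between tall_c's own z axis and vertical below 0.2 rad), for 0.05 s.
2. brush drawn up inside the tall beaker until its tip is over 45 mm above the floor (horizontal distance between brush_tip and tall_floor below 0.03 m and z of brush_tip in the frame of tall_floor between 0.045 and 0.15 m and angle between tall_c's own z axis and vertical below 0.2 rad).
3. brush down to the floor of the tall beaker again (all of step 1), for 0.05 s.
4. brush drawn up again (all of step 2).
5. brush standing in its pot, let go (horizontal distance between brush_tip and pot_in below 0.02 m and z of brush_tip in the frame of pot_in below 0.012 m and angle between brush_tip's own z axis and vertical below 0.4 rad and contact force between brush and the fingers below 0.1 N), for 0.2 s.
6. all beakers present upright on the platform between the bars, let go, with the sliding bar still at least 15 mm short of the mark (x of tall_c in the frame of shaker between -0.01 and 0.066 m and y of tall_c in the frame of shaker between -0.13 and 0.13 m and z of tall_c in the frame of shaker between 0.143 and 0.155 m and angle between each of tall_c, low1_c, low2_c, low3_c's own z axis and vertical below 0.1 rad and x of low1_c in the frame of shaker between -0.01 and 0.066 m and y of low1_c in the frame of shaker between -0.13 and 0.13 m and z of low1_c in the frame of shaker between 0.133 and 0.145 m and x of low2_c in the frame of shaker between -0.01 and 0.066 m and y of low2_c in the frame of shaker between -0.13 and 0.13 m and z of low2_c in the frame of shaker between 0.133 and 0.145 m and x of low3_c in the frame of shaker between -0.01 and 0.066 m and y of low3_c in the frame of shaker between -0.13 and 0.13 m and z of low3_c in the frame of shaker between 0.133 and 0.145 m and contact force between each of tall, low1, low2, low3 and the fingers below 0.1 N and x of pointer in the frame of mark below -0.015 m), for 0.2 s.
7. the sliding bar's pointer on the mark (x of pointer in the frame of mark between -0.004 and 0.004 m), for 0.2 s.
At the end, for the whole second after the job is handed in: Every beaker that is there stands upright (within 0.1 rad) on the shaker mat between the two bars and the side rails; the sliding bar's pointer is within 4 mm of the mark; the brush stands in its pot bristles down, leaning less than 0.4 rad; all at rest and let go (all of step 7 and x of tall_c in the frame of shaker between -0.01 and 0.066 m and y of tall_c in the frame of shaker between -0.13 and 0.13 m and z of tall_c in the frame of shaker between 0.143 and 0.155 m and angle between each of tall_c, low1_c, low2_c, low3_c's own z axis and vertical below 0.1 rad and x of low1_c in the frame of shaker between -0.01 and 0.066 m and y of low1_c in the frame of shaker between -0.13 and 0.13 m and z of low1_c in the frame of shaker between 0.133 and 0.145 m and x of low2_c in the frame of shaker between -0.01 and 0.066 m and y of low2_c in the frame of shaker between -0.13 and 0.13 m and z of low2_c in the frame of shaker between 0.133 and 0.145 m and x of low3_c in the frame of shaker between -0.01 and 0.066 m and y of low3_c in the frame of shaker between -0.13 and 0.13 m and z of low3_c in the frame of shaker between 0.133 and 0.145 m and horizontal distance between brush_tip and pot_in below 0.02 m and z of brush_tip in the frame of pot_in below 0.012 m and angle between brush_tip's own z axis and vertical below 0.4 rad and linear speed of each of tall, brush, low1, low2, low3 below 0.02 m/s); the robot touches nothing.
It fails at once if the sliding bar's pointer is pushed more than 5 mm past the mark (x of pointer in the frame of mark above 0.005 m).
It fails at once if a bystander (amber bottle, tip box, timer, white jar or wash bottle) is shoved more than 30 mm (distance of any of reagent, tipbox, timer, jar, washbottle from where it was at the start of the episode above 0.03 m).
Of low1, low2, low3 only 2 to 3 are there at a start; the rules pass over those that are not, and their reading is None.
At some moment in a run one of low1, low2, low3 may be knocked a few centimetres aside while the robot is not near it.
It also fails if it takes over 210 s, if anything falls off the work surface, if the arm or the gripper's body presses on something with over 40 N, if the wrist force passes 120 N, or if a joint passes its speed limit or range.

ROBOT

A 7-joint arm with a two-finger parallel gripper is mounted at the origin on the work surface. World frame = base frame: x ahead of the robot, y to its left, z up, the work surface at z = 0. Lengths are in m, angles in rad, forces in N, time in s.
With the tool pointing down it reaches from about 0.4 to 0.85 m from the base axis. Payload 10.4 kg.
Tool frame: the origin (TCP) lies between the finger pads; the fingertips stand 11 mm ahead of it and the grasp point (between the pads) lies 8 mm behind it (r.tcp_to_tips is the distance from the TCP to the fingertips, in m); z points along the fingers, y is the line along which they close (so a half turn about z gives the same grasp; the last joint's range is limited). The gripper opens to 87 mm and grips with 3 to 60 N. Pads are 19 mm wide; open, the fingers measure 117 mm over their backs; the gripper's body (75 mm by 190 mm) begins 51 mm behind the grasp point.
Start: joints at [1.29, 0.332, -0.065, 1.46, 0.022, 1.35, -0.088], TCP at [0.159, -0.604, 0.234] pointing down, gripper open.
Joint ranges: [-2.6, 2.6], [-0.5, 2.12], [-1.47, 1.34], [0.16, 2.42], [-1.27, 4.41], [0.06, 2.06], [-2.6, 2.6]. Speed limits (rad/s): [2.22, 2.22, 2.79, 2.79, 3.14, 3.14, 3.14].

INTERFACE

Orientations are given as a unit quaternion [x, y, z, w].
In Python, from bench import r gives the robot as it stands. The module is installed in compiled form; this text tells all that it offers.
- The arm moves only by the shell command python3 -m crank 'ROWS' [FORCE]. ROWS is JSON, a list of rows, each an object of numbers: "claw": the closure, from -1 (fully open) to 1 (shut); "dx", "dy", "dz": the shift along the tool's x, y, z each as a share of 3 cm, from -1 to 1; "ax", "ay", "az": the turn, a rotation vector about the tool's x, y, z each as a share of 6 degrees, from -1 to 1. A call has 1 to 8 rows; each row shifts and turns the commanded pose from where the row before left it, along the tool's axes as they then stand; what a row does not reach is not made up. A row lasts 1/12 s, in which the tool goes at most 41.7 mm and 7.16 degrees, less where a joint would pass 70% of its speed; a pose out of reach is approached as far as the arm can. A call with a number of a shift or a turn outside -1 to 1 is refused whole. A call with a gripper value outside its range is refused whole. The fingers move at their own pace and stop on an object; FORCE is the grip in N (left out, the last holds). Time passes only in rows, so rows that do not move let the fingers close. It gives the time, the measured TCP pose, the force, the opening and the grip force at its end, in the units of the state.
- r.read_state(): the state, without advancing time (a new reading comes with each control period).
- r.camera(name): name is "side" or "top" or "wrist"; returns a dict with "color" (384x512x3 uint8, red, green, blue), "mtx" (3x3 intrinsics, pixels), "R" (3x3) and "t" (3): a world point X has camera coordinates R X + t; the wrist camera has in their place "hand_eye" (4x4, takes a point from camera to tool coordinates, whose origin is the TCP and whose axes are the flange's). Camera axes: x right, y down, z forward; pixel columns grow to the right and rows downward; lengths in m; the calibration is good to about 2 mm. A picture is of the moment at which its call begins: read the wrist's pose just before it. There is no depth.
- r.close_job(): hands the job in; it is judged then, once.
The state is a dict: "time": time; "joint_positions": joint angles; "joint_vel": joint speeds; "joint_torque": joint torques, N m; "ee_pos": TCP position; "eef_rot": TCP orientation; "ft_force": force on the tool from outside, world axes, zero at the start; "torque": the same for the moment, N m; "width": finger opening in m; "grip_force": force on a finger pad.
Only numpy, scipy, OpenCV 4.12 (cv2) and the standard library are available. Lean on these libraries where they do the work, as an engineer would, in place of code of your own. Each camera call takes 0.05 s, during which the arm holds its last target. There are 200 camera calls.

## Working session

There is one attempt and no reset: what is moved stays moved. The work goes in short steps, Python scripts to look and compute and a shell command to move; the robot and the scene stay as the last step left them, time stands still between calls to the robot, and variables do not carry over. Pictures are saved under pics/ and viewed, at most 14 in all, crops included, and the job is handed in when it is done.

```bash
mkdir -p pics
cat > h.py <<'E'
import numpy as np, cv2, sys
from scipy.spatial.transform import Rotation as Ro
from bench import r
def snap(n,f):
    c=r.camera(n); cv2.imwrite('pics/'+f,cv2.cvtColor(c['color'],cv2.COLOR_RGB2BGR)); return c
def proj(c,X):
    p=np.asarray(c['mtx'])@(np.asarray(c['R'])@np.asarray(X,float)+np.asarray(c['t'])); return p[:2]/p[2]
def ray(c,u,v,z):
    R=np.asarray(c['R']);t=np.asarray(c['t']);o=-R.T@t
    d=R.T@np.linalg.inv(c['mtx'])@np.array([u,v,1.]); return o+d*(z-o[2])/d[2]
E
python3 - <<'E'
from h import *
import pickle
s=r.read_state(); print(s)
d={}
for n in('top','side','wrist'):
    d[n]=snap(n,n+'0.png')
pickle.dump(d,open('c.pkl','wb'))
for n in('top','side'): print(n,d[n]['mtx'],-np.array(d[n]['R']).T@d[n]['t'],np.array(d[n]['R']))
print(d['wrist']['hand_eye'])
a=cv2.imread('pics/top0.png')
cv2.imwrite('pics/top0b.png',cv2.resize(a,(800,600),interpolation=cv2.INTER_CUBIC))
E
```

```text
{'time': 0.0, 'joint_positions': array([ 1.29039339,  0.3328716 , -0.06469875,  1.46092051,  0.02157631,
        1.34990032, -0.08849619]), 'joint_vel': array([-0.00012628, -0.00045911, -0.00017107, -0.00031538, -0.00104264,
        0.00066723,  0.00193216]), 'joint_torque': array([-5.46056926e-04, -6.23254108e+01,  2.42479640e-02, -3.89890158e+01,
       -6.14098390e-02,  3.98273289e-02,  1.26004902e-04]), 'ee_pos': array([ 0.15925732, -0.60399249,  0.23276402]), 'eef_rot': array([ 9.91702303e-01,  1.28553682e-01, -1.11098755e-04, -6.93895687e-04]), 'ft_force': array([ 0.52808962,  1.33702336, -0.7083255 ]), 'torque': array([0.02327232, 0.03158058, 0.01584827]), 'grip_force': 0.0, 'width': 0.08698120175302695}
top [[436.52475946   0.         255.48105813]
 [  0.         436.52475946 198.37204291]
 [  0.           0.           1.        ]] [ 0.32848262 -0.12945839  1.07907947] [[-0.0682175  -0.99765128  0.00618781]
 [-0.97163772  0.06502859 -0.2273575 ]
 [ 0.22642112 -0.02152207 -0.9737917 ]]
side [[369.30931247   0.         257.4933695 ]
 [  0.         369.30931247 189.60413566]
 [  0.           0.           1.        ]] [ 0.45319419 -0.84924757  0.97554925] [[ 0.99317746 -0.11639604  0.00710642]
 [-0.0842911  -0.75867463 -0.64599367]
 [ 0.08058256  0.64098734 -0.76330969]]
[[ 7.74297703e-04 -9.66399262e-01 -2.57044484e-01  6.95447739e-02]
 [ 9.99998792e-01  1.09471476e-03 -1.10344623e-03 -9.33619695e-05]
 [ 1.34776001e-03 -2.57043319e-01  9.66398942e-01 -1.50243424e-01]
 [ 0.00000000e+00  0.00000000e+00  0.00000000e+00  1.00000000e+00]]
```

View pics/top0b.png

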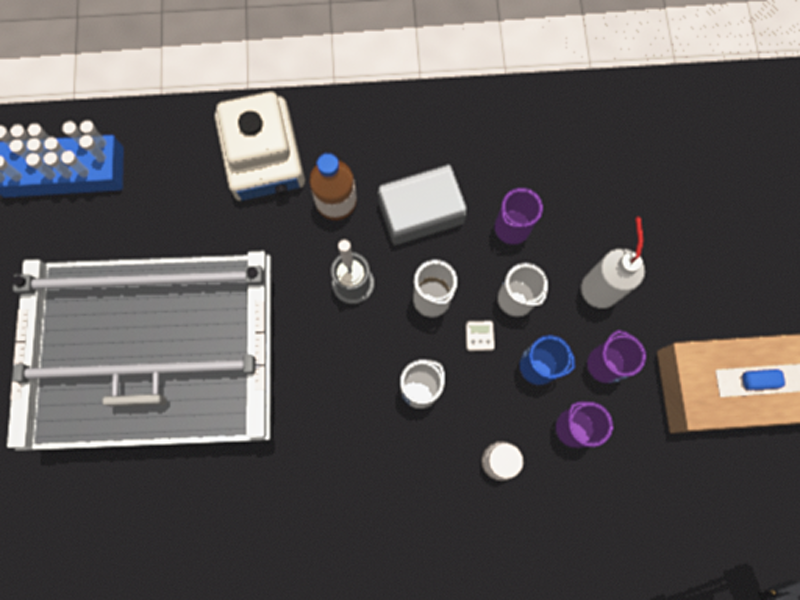

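View pics/side0.png

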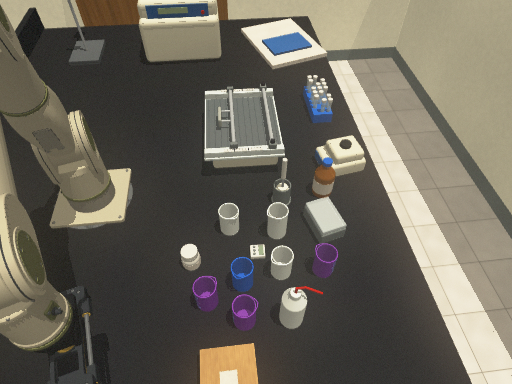

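The top view (800 px) shows the tall beaker at (435,288), with brown residue inside. The low beakers are at (523,288) and (422,384), and the brush pot is at (350,280). The shaker is on the left, with its handle at (132,400). The wash bottle, jar and timer are on the right. Only two white low beakers are there.

Run:
```python
import cv2,numpy as np
t=cv2.imread('pics/top0.png'); s=cv2.imread('pics/side0.png')
def crop(im,x0,y0,w,h,k,f):
    c=cv2.resize(im[y0:y0+h,x0:x0+w],None,fx=k,fy=k,interpolation=cv2.INTER_CUBIC)
    for u in range((x0+9)//10*10,x0+w,10):
        cv2.line(c,((u-x0)*k,0),((u-x0)*k,6 if u%50 else 16),(0,255,255),1)
        if u%20==0: cv2.putText(c,str(u),((u-x0)*k-10,24),0,.35,(0,255,255),1)
    for v in range((y0+9)//10*10,y0+h,10):
        cv2.line(c,(0,(v-y0)*k),(6,(v-y0)*k),(0,255,255),1)
        if v%20==0: cv2.putText(c,str(v),(8,(v-y0)*k+4),0,.35,(0,255,255),1)
    cv2.imwrite('pics/'+f,c)
crop(t,205,145,160,120,5,'tb.png'); crop(t,0,155,180,138,4,'ts.png'); crop(s,180,70,130,100,6,'ss.png');crop(s,180,150,130,100,6,'sb.png')
```

```text
(no output)
```

View pics/tb.png

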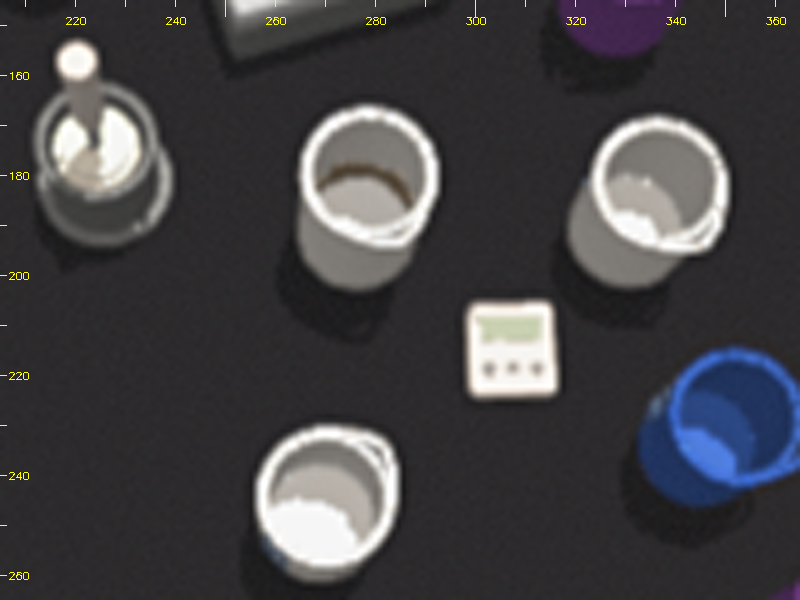

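View pics/ts.png

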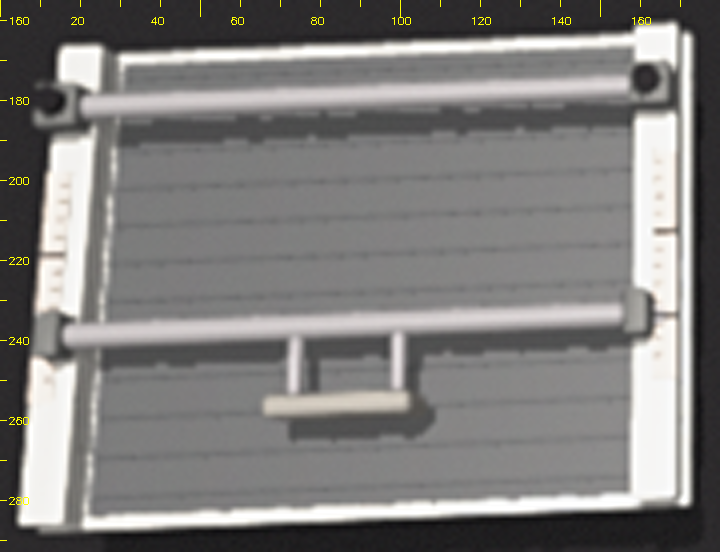

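View pics/sb.png

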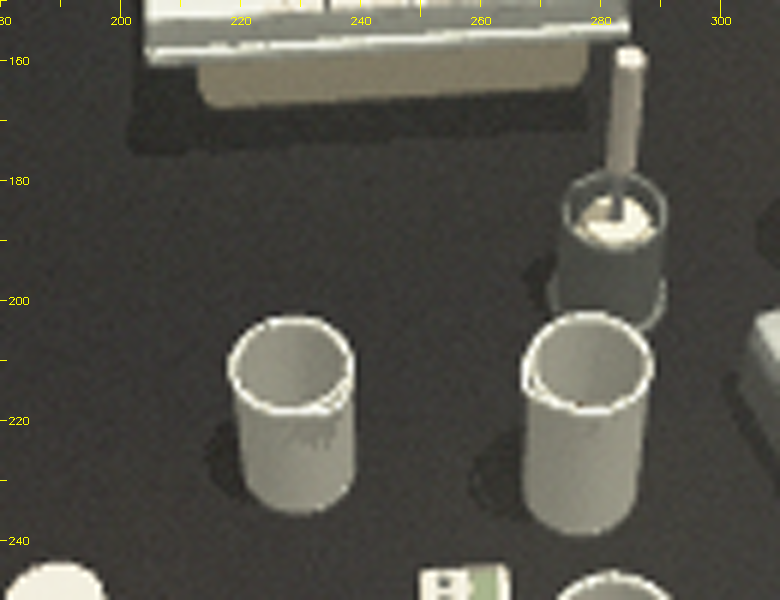

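The crops show the following raw pixels. In the top view the tall rim centre is (278.7,179.6), the low rims are (336.8,181.4) and (269.9,243.7), the pot rim is (224.3,173) and the brush top is (220.3,157). The marks are at (166.3,212.8) and (12.5,218.5), and the right pointer is at (166.2,233.5). In the side view the tall rim is (278.1,210.4), low B is (228.5,210.7), the brush top is (285,159.2) and the pot rim is (282.3,184.8).

Run:
```python
from h import *
import pickle
d=pickle.load(open('c.pkl','rb')); T=d['top'];S=d['side']
np.set_printoptions(precision=4,suppress=True)
for n,c,u,v,z in [('tall',T,278.7,179.6,.11),('tall s',S,278.1,210.4,.11),('lowA',T,336.8,181.4,.09),('lowB',T,269.9,243.7,.09),('lowB s',S,228.5,210.7,.09),
 ('brtop',T,220.3,157,.191),('brtop s',S,285,159.2,.191),('pot',T,224.3,173,.075),('pot s',S,282.3,184.8,.075),
 ('fixL',T,20,181.2,.127),('fixR',T,158,176.5,.127),('slL',T,16,238.7,.127),('slR',T,155.5,233.2,.127),('markR',T,166.3,212.8,.117),('markL',T,12.5,218.5,.117),('ptrR',T,166.2,233.5,.117),
 ('hL',T,66,257.5,.142),('hR',T,102.5,256.5,.142),('timer',T,307,215,.016)]:
    print(n,ray(c,u,v,z))
```

```text
tall [ 0.5945 -0.2073  0.11  ]
tall s [ 0.5953 -0.2084  0.11  ]
lowA [ 0.5866 -0.3449  0.09  ]
lowB [ 0.4508 -0.1768  0.09  ]
lowB s [ 0.4508 -0.1782  0.09  ]
brtop [ 0.6305 -0.0803  0.191 ]
brtop s [ 0.6317 -0.0811  0.191 ]
pot [ 0.6291 -0.0814  0.075 ]
pot s [ 0.6303 -0.0817  0.075 ]
fixL [0.6249 0.3761 0.127 ]
fixR [0.6153 0.0661 0.127 ]
slL [0.4945 0.3778 0.127 ]
slR [0.4862 0.0739 0.127 ]
markR [0.5324 0.0511 0.117 ]
markL [0.5424 0.3934 0.117 ]
ptrR [0.4856 0.0524 0.117 ]
hL [0.4442 0.2616 0.142 ]
hR [0.4411 0.1842 0.142 ]
timer [ 0.5249 -0.2776  0.016 ]
```

```bash
python3 -m crank '[{"claw":-1,"az":1},{"claw":-1,"az":1},{"claw":-1,"az":0.47},{"claw":-1}]'
python3 -m crank '[{"claw":-1,"dx":0.78,"dy":-0.87},{"claw":-1,"dx":0.78,"dy":-0.87},{"claw":-1,"dx":0.78,"dy":-0.87},{"claw":-1,"dx":0.78,"dy":-0.87},{"claw":-1}]'
```

```text
invalid input at $[0]: expected keys claw, dx, dy, dz, ax, ay, az
invalid input at $[0]: expected keys claw, dx, dy, dz, ax, ay, az
```

```bash
python3 -m crank '[{"claw":-1,"dx":0,"dy":0,"dz":0,"ax":0,"ay":0,"az":1},{"claw":-1,"dx":0,"dy":0,"dz":0,"ax":0,"ay":0,"az":1},{"claw":-1,"dx":0,"dy":0,"dz":0,"ax":0,"ay":0,"az":0.47},{"claw":-1,"dx":0,"dy":0,"dz":0,"ax":0,"ay":0,"az":0}]'
python3 -m crank '[{"claw":-1,"dx":0.78,"dy":-0.87,"dz":0,"ax":0,"ay":0,"az":0},{"claw":-1,"dx":0.78,"dy":-0.87,"dz":0,"ax":0,"ay":0,"az":0},{"claw":-1,"dx":0.78,"dy":-0.87,"dz":0,"ax":0,"ay":0,"az":0},{"claw":-1,"dx":0.78,"dy":-0.87,"dz":0,"ax":0,"ay":0,"az":0},{"claw":-1,"dx":0,"dy":0,"dz":0,"ax":0,"ay":0,"az":0}]'
```

```text
time: 0.48
ee_pos: [0.1594, -0.6042, 0.2332]
eef_rot: [1.0, -0.002, -0.0, -0.0]
ft_force: [-0.4, -0.1, 0.1]
width: 0.0868
grip_force: 0.0
time: 0.9
ee_pos: [0.2593, -0.4948, 0.2339]
eef_rot: [1.0, 0.005, 0.001, -0.001]
ft_force: [-0.0, -0.3, 0.2]
width: 0.0869
grip_force: 0.0
```

```bash
python3 -m crank '[{"claw":-1,"dx":0.77,"dy":-0.86,"dz":0,"ax":0,"ay":0,"az":0},{"claw":-1,"dx":0.77,"dy":-0.86,"dz":0,"ax":0,"ay":0,"az":0},{"claw":-1,"dx":0.77,"dy":-0.86,"dz":0,"ax":0,"ay":0,"az":0},{"claw":-1,"dx":0.77,"dy":-0.86,"dz":0,"ax":0,"ay":0,"az":0},{"claw":-1,"dx":0.77,"dy":-0.86,"dz":0,"ax":0,"ay":0,"az":0},{"claw":-1,"dx":0.77,"dy":-0.86,"dz":0,"ax":0,"ay":0,"az":0},{"claw":-1,"dx":0,"dy":0,"dz":0,"ax":0,"ay":0,"az":0},{"claw":-1,"dx":0,"dy":0,"dz":0,"ax":0,"ay":0,"az":0}]'
python3 -m crank '[{"claw":-1,"dx":0.77,"dy":-0.86,"dz":0,"ax":0,"ay":0,"az":0},{"claw":-1,"dx":0.77,"dy":-0.86,"dz":0,"ax":0,"ay":0,"az":0},{"claw":-1,"dx":0.77,"dy":-0.86,"dz":0,"ax":0,"ay":0,"az":0},{"claw":-1,"dx":0.77,"dy":-0.86,"dz":0,"ax":0,"ay":0,"az":0},{"claw":-1,"dx":0.77,"dy":-0.86,"dz":0,"ax":0,"ay":0,"az":0},{"claw":-1,"dx":0.77,"dy":-0.86,"dz":0,"ax":0,"ay":0,"az":0},{"claw":-1,"dx":0,"dy":0,"dz":0,"ax":0,"ay":0,"az":0},{"claw":-1,"dx":0,"dy":0,"dz":0,"ax":0,"ay":0,"az":0}]'
```

```text
time: 1.57
ee_pos: [0.3931, -0.3438, 0.2336]
eef_rot: [1.0, 0.003, 0.0, -0.0]
ft_force: [0.2, -0.6, -0.6]
width: 0.0871
grip_force: 0.0
time: 2.23
ee_pos: [0.5311, -0.1901, 0.2332]
eef_rot: [1.0, 0.001, -0.0, -0.0]
ft_force: [-0.9, -0.8, 0.2]
width: 0.087
grip_force: 0.0
```

```bash
python3 -m crank '[{"claw":-1,"dx":0.83,"dy":-0.91,"dz":0,"ax":0,"ay":0,"az":0},{"claw":-1,"dx":0.83,"dy":-0.91,"dz":0,"ax":0,"ay":0,"az":0},{"claw":-1,"dx":0.83,"dy":-0.91,"dz":0,"ax":0,"ay":0,"az":0},{"claw":-1,"dx":0.83,"dy":-0.91,"dz":0,"ax":0,"ay":0,"az":0},{"claw":-1,"dx":0,"dy":0,"dz":0,"ax":0,"ay":0,"az":0},{"claw":-1,"dx":0,"dy":0,"dz":0,"ax":0,"ay":0,"az":0}]'
python3 -m crank '[{"claw":-1,"dx":0,"dy":0,"dz":0.7,"ax":0,"ay":0,"az":0},{"claw":-1,"dx":0,"dy":0,"dz":0.7,"ax":0,"ay":0,"az":0},{"claw":-1,"dx":0,"dy":0,"dz":0.7,"ax":0,"ay":0,"az":0},{"claw":-1,"dx":0,"dy":0,"dz":0.7,"ax":0,"ay":0,"az":0},{"claw":-1,"dx":0,"dy":0,"dz":0,"ax":0,"ay":0,"az":0},{"claw":-1,"dx":0,"dy":0,"dz":0,"ax":0,"ay":0,"az":0}]'
```

```text
time: 2.73
ee_pos: [0.6305, -0.0817, 0.2327]
eef_rot: [1.0, 0.001, -0.001, -0.0]
ft_force: [-0.9, -0.2, -0.7]
width: 0.0867
grip_force: 0.0
time: 3.23
ee_pos: [0.629, -0.0843, 0.1491]
eef_rot: [1.0, -0.002, -0.001, 0.001]
ft_force: [0.3, -0.6, 0.5]
width: 0.0873
grip_force: 0.0
```

```bash
python3 -m crank '[{"claw":-1,"dx":0.06,"dy":-0.1,"dz":0,"ax":0,"ay":0,"az":0},{"claw":1,"dx":0,"dy":0,"dz":0,"ax":0,"ay":0,"az":0},{"claw":1,"dx":0,"dy":0,"dz":0,"ax":0,"ay":0,"az":0},{"claw":1,"dx":0,"dy":0,"dz":0,"ax":0,"ay":0,"az":0},{"claw":1,"dx":0,"dy":0,"dz":0,"ax":0,"ay":0,"az":0},{"claw":1,"dx":0,"dy":0,"dz":0,"ax":0,"ay":0,"az":0},{"claw":1,"dx":0,"dy":0,"dz":0,"ax":0,"ay":0,"az":0},{"claw":1,"dx":0,"dy":0,"dz":0,"ax":0,"ay":0,"az":0}]' 25
python3 -m crank '[{"claw":1,"dx":0,"dy":0,"dz":0,"ax":0,"ay":0,"az":0},{"claw":1,"dx":0,"dy":0,"dz":0,"ax":0,"ay":0,"az":0},{"claw":1,"dx":0,"dy":0,"dz":0,"ax":0,"ay":0,"az":0},{"claw":1,"dx":0,"dy":0,"dz":0,"ax":0,"ay":0,"az":0},{"claw":1,"dx":0,"dy":0,"dz":0,"ax":0,"ay":0,"az":0},{"claw":1,"dx":0,"dy":0,"dz":0,"ax":0,"ay":0,"az":0}]'
```

```text
time: 3.9
ee_pos: [0.632, -0.0786, 0.1496]
eef_rot: [1.0, -0.0, 0.0, 0.0]
ft_force: [0.1, -0.4, 0.2]
width: 0.0483
grip_force: 0.0
time: 4.4
ee_pos: [0.632, -0.0786, 0.1495]
eef_rot: [1.0, -0.0, -0.0, 0.0]
ft_force: [-0.2, 0.6, -0.7]
width: 0.0152
grip_force: 25.0
```

```bash
python3 -m crank '[{"claw":1,"dx":0,"dy":0,"dz":-0.6,"ax":0,"ay":0,"az":0},{"claw":1,"dx":0,"dy":0,"dz":-0.8,"ax":0,"ay":0,"az":0},{"claw":1,"dx":0,"dy":0,"dz":-0.8,"ax":0,"ay":0,"az":0},{"claw":1,"dx":0,"dy":0,"dz":-0.8,"ax":0,"ay":0,"az":0},{"claw":1,"dx":0,"dy":0,"dz":-0.8,"ax":0,"ay":0,"az":0},{"claw":1,"dx":0,"dy":0,"dz":-0.8,"ax":0,"ay":0,"az":0},{"claw":1,"dx":0,"dy":0,"dz":0,"ax":0,"ay":0,"az":0},{"claw":1,"dx":0,"dy":0,"dz":0,"ax":0,"ay":0,"az":0}]'
python3 -m crank '[{"claw":1,"dx":-0.2,"dy":0.7,"dz":0,"ax":0,"ay":0,"az":0},{"claw":1,"dx":-0.2,"dy":0.7,"dz":0,"ax":0,"ay":0,"az":0},{"claw":1,"dx":-0.2,"dy":0.7,"dz":0,"ax":0,"ay":0,"az":0},{"claw":1,"dx":-0.2,"dy":0.7,"dz":0,"ax":0,"ay":0,"az":0},{"claw":1,"dx":-0.2,"dy":0.7,"dz":0,"ax":0,"ay":0,"az":0},{"claw":1,"dx":-0.2,"dy":0.7,"dz":0,"ax":0,"ay":0,"az":0},{"claw":1,"dx":0,"dy":0,"dz":0,"ax":0,"ay":0,"az":0},{"claw":1,"dx":0,"dy":0,"dz":0,"ax":0,"ay":0,"az":0}]'
python3 - <<'E'
from h import *
a=snap('top','a1.png')['color'];b=snap('side','a2.png')['color']
k=lambda c:cv2.resize(c[:,:,::-1],None,fx=2.5,fy=2.5,interpolation=2)
cv2.imwrite('pics/a.png',np.hstack([k(a[100:340,200:360]),k(b[100:340,170:330])]))
E
```

```text
time: 5.07
ee_pos: [0.6326, -0.0784, 0.2889]
eef_rot: [1.0, -0.0, 0.001, 0.0]
ft_force: [0.0, 0.9, -1.2]
width: 0.0155
grip_force: 25.0
time: 5.73
ee_pos: [0.595, -0.206, 0.2861]
eef_rot: [1.0, -0.002, -0.001, -0.0]
ft_force: [0.5, 0.8, -0.7]
width: 0.015
grip_force: 25.0
```

View pics/a.png

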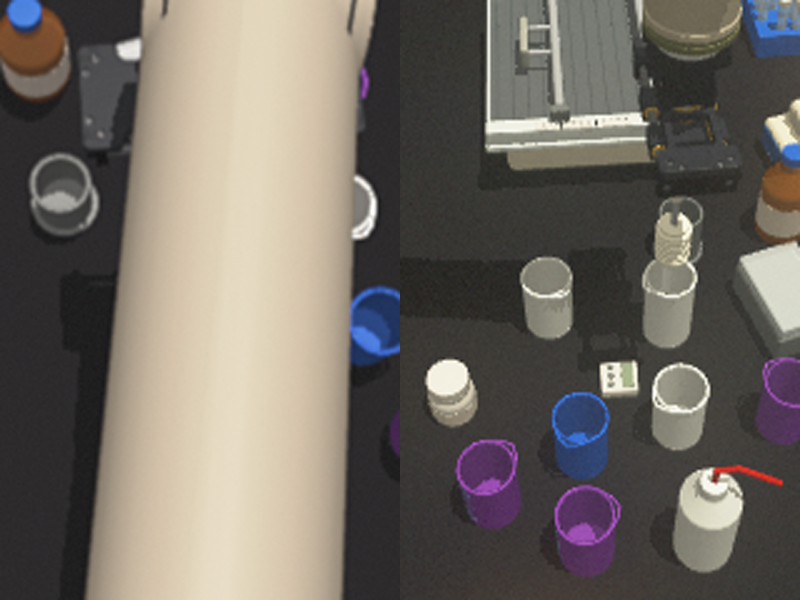

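The side view shows the brush head directly over the tall beaker's mouth, and the pot is empty. I'll start scrubbing.

```bash
python3 -m crank '[{"claw":1,"dx":0,"dy":0.05,"dz":0.6,"ax":0,"ay":0,"az":0},{"claw":1,"dx":0,"dy":0,"dz":0.7,"ax":0,"ay":0,"az":0},{"claw":1,"dx":0,"dy":0,"dz":0.7,"ax":0,"ay":0,"az":0},{"claw":1,"dx":0,"dy":0,"dz":0.7,"ax":0,"ay":0,"az":0},{"claw":1,"dx":0,"dy":0,"dz":0.7,"ax":0,"ay":0,"az":0},{"claw":1,"dx":0,"dy":0,"dz":0.6,"ax":0,"ay":0,"az":0},{"claw":1,"dx":0,"dy":0,"dz":0.3,"ax":0,"ay":0,"az":0},{"claw":1,"dx":0,"dy":0,"dz":0,"ax":0,"ay":0,"az":0}]'
python3 -m crank '[{"claw":1,"dx":0,"dy":0,"dz":0,"ax":0,"ay":0,"az":0},{"claw":1,"dx":0,"dy":0,"dz":0,"ax":0,"ay":0,"az":0}]'
python3 - <<'E'
from h import *
b=snap('side','b2.png')['color']
cv2.imwrite('pics/b.png',cv2.resize(b[130:280,190:330,::-1],None,fx=4,fy=4,interpolation=2))
E
```

```text
time: 6.5
ee_pos: [0.595, -0.2046, 0.1561]
eef_rot: [1.0, 0.0, -0.002, -0.001]
ft_force: [-0.8, 0.2, -1.0]
width: 0.0152
grip_force: 25.0
time: 6.67
ee_pos: [0.5967, -0.2057, 0.16]
eef_rot: [1.0, -0.0, 0.001, 0.0]
ft_force: [-0.3, -0.2, -0.3]
width: 0.0154
grip_force: 25.0
```

View pics/b.png

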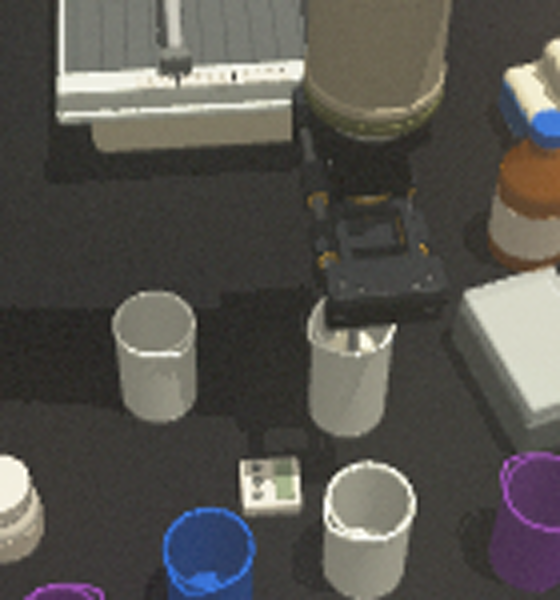

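The brush is inside the upright beaker. I'll go a bit lower to be sure of the floor, then stroke.

```bash
python3 -m crank '[{"claw":1,"dx":0,"dy":0.06,"dz":0.27,"ax":0,"ay":0,"az":0},{"claw":1,"dx":0,"dy":0,"dz":0,"ax":0,"ay":0,"az":0},{"claw":1,"dx":0,"dy":0,"dz":0,"ax":0,"ay":0,"az":0},{"claw":1,"dx":0,"dy":0,"dz":0,"ax":0,"ay":0,"az":0}]'
python3 -m crank '[{"claw":1,"dx":0,"dy":0,"dz":-0.7,"ax":0,"ay":0,"az":0},{"claw":1,"dx":0,"dy":0,"dz":-0.7,"ax":0,"ay":0,"az":0},{"claw":1,"dx":0,"dy":0,"dz":-0.7,"ax":0,"ay":0,"az":0},{"claw":1,"dx":0,"dy":0,"dz":-0.7,"ax":0,"ay":0,"az":0},{"claw":1,"dx":0,"dy":0,"dz":0,"ax":0,"ay":0,"az":0},{"claw":1,"dx":0,"dy":0,"dz":0,"ax":0,"ay":0,"az":0}]'
```

```text
time: 7.05
ee_pos: [0.5959, -0.2079, 0.1505]
eef_rot: [1.0, -0.001, -0.0, 0.0]
ft_force: [0.3, 1.1, -0.6]
width: 0.0152
grip_force: 25.0
time: 7.55
ee_pos: [0.5966, -0.2079, 0.2359]
eef_rot: [1.0, -0.0, 0.001, 0.0]
ft_force: [0.3, 0.9, -0.9]
width: 0.0156
grip_force: 25.0
```

```bash
python3 -m crank '[{"claw":1,"dx":0,"dy":0,"dz":0.7,"ax":0,"ay":0,"az":0},{"claw":1,"dx":0,"dy":0,"dz":0.7,"ax":0,"ay":0,"az":0},{"claw":1,"dx":0,"dy":0,"dz":0.7,"ax":0,"ay":0,"az":0},{"claw":1,"dx":0,"dy":0,"dz":0.7,"ax":0,"ay":0,"az":0},{"claw":1,"dx":0,"dy":0,"dz":0,"ax":0,"ay":0,"az":0},{"claw":1,"dx":0,"dy":0,"dz":0,"ax":0,"ay":0,"az":0},{"claw":1,"dx":0,"dy":0,"dz":0,"ax":0,"ay":0,"az":0}]'
```

```text
time: 8.13
ee_pos: [0.5958, -0.2077, 0.1504]
eef_rot: [1.0, -0.0, -0.0, -0.0]
ft_force: [0.7, 0.8, -0.8]
width: 0.0157
grip_force: 25.0
```

```bash
python3 -m crank '[{"claw":1,"dx":0,"dy":0,"dz":-0.6,"ax":0,"ay":0,"az":0},{"claw":1,"dx":0,"dy":0,"dz":-0.8,"ax":0,"ay":0,"az":0},{"claw":1,"dx":0,"dy":0,"dz":-0.8,"ax":0,"ay":0,"az":0},{"claw":1,"dx":0,"dy":0,"dz":-0.8,"ax":0,"ay":0,"az":0},{"claw":1,"dx":0,"dy":0,"dz":-0.8,"ax":0,"ay":0,"az":0},{"claw":1,"dx":0,"dy":0,"dz":-0.7,"ax":0,"ay":0,"az":0},{"claw":1,"dx":0,"dy":0,"dz":0,"ax":0,"ay":0,"az":0},{"claw":1,"dx":0,"dy":0,"dz":0,"ax":0,"ay":0,"az":0}]'
python3 -m crank '[{"claw":1,"dx":0.19,"dy":-0.71,"dz":0,"ax":0,"ay":0,"az":0},{"claw":1,"dx":0.19,"dy":-0.71,"dz":0,"ax":0,"ay":0,"az":0},{"claw":1,"dx":0.19,"dy":-0.71,"dz":0,"ax":0,"ay":0,"az":0},{"claw":1,"dx":0.19,"dy":-0.71,"dz":0,"ax":0,"ay":0,"az":0},{"claw":1,"dx":0.19,"dy":-0.71,"dz":0,"ax":0,"ay":0,"az":0},{"claw":1,"dx":0.19,"dy":-0.71,"dz":0,"ax":0,"ay":0,"az":0},{"claw":1,"dx":0,"dy":0,"dz":0,"ax":0,"ay":0,"az":0},{"claw":1,"dx":0,"dy":0,"dz":0,"ax":0,"ay":0,"az":0}]'
```

```text
time: 8.8
ee_pos: [0.5965, -0.2078, 0.2874]
eef_rot: [1.0, -0.0, 0.002, 0.001]
ft_force: [-0.0, -0.4, -1.5]
width: 0.0156
grip_force: 25.0
time: 9.47
ee_pos: [0.63, -0.0784, 0.2844]
eef_rot: [1.0, 0.001, -0.001, -0.0]
ft_force: [0.1, -2.1, -0.9]
width: 0.0157
grip_force: 25.0
```

```bash
python3 -m crank '[{"claw":1,"dx":0.03,"dy":0.06,"dz":0.2,"ax":0,"ay":0,"az":0},{"claw":1,"dx":0,"dy":0,"dz":0.7,"ax":0,"ay":0,"az":0},{"claw":1,"dx":0,"dy":0,"dz":0.7,"ax":0,"ay":0,"az":0},{"claw":1,"dx":0,"dy":0,"dz":0.7,"ax":0,"ay":0,"az":0},{"claw":1,"dx":0,"dy":0,"dz":0.7,"ax":0,"ay":0,"az":0},{"claw":1,"dx":0,"dy":0,"dz":0.7,"ax":0,"ay":0,"az":0},{"claw":1,"dx":0,"dy":0,"dz":0.6,"ax":0,"ay":0,"az":0},{"claw":1,"dx":0,"dy":0,"dz":0,"ax":0,"ay":0,"az":0}]'
python3 -m crank '[{"claw":1,"dx":0,"dy":0,"dz":0,"ax":0,"ay":0,"az":0},{"claw":1,"dx":0,"dy":0,"dz":0,"ax":0,"ay":0,"az":0}]'
```

```text
time: 10.13
ee_pos: [0.6284, -0.0837, 0.1515]
eef_rot: [1.0, -0.001, -0.003, -0.0]
ft_force: [-0.1, -0.1, -0.7]
width: 0.0155
grip_force: 25.0
time: 10.3
ee_pos: [0.6314, -0.0828, 0.1574]
eef_rot: [1.0, -0.001, 0.001, 0.0]
ft_force: [-0.5, 0.2, -0.3]
width: 0.0158
grip_force: 25.0
```

```bash
python3 -m crank '[{"claw":1,"dx":0,"dy":0,"dz":0.23,"ax":0,"ay":0,"az":0},{"claw":1,"dx":0,"dy":0,"dz":0,"ax":0,"ay":0,"az":0},{"claw":1,"dx":0,"dy":0,"dz":0,"ax":0,"ay":0,"az":0}]'
python3 -m crank '[{"claw":-1,"dx":0,"dy":0,"dz":0,"ax":0,"ay":0,"az":0},{"claw":-1,"dx":0,"dy":0,"dz":0,"ax":0,"ay":0,"az":0},{"claw":-1,"dx":0,"dy":0,"dz":0,"ax":0,"ay":0,"az":0},{"claw":-1,"dx":0,"dy":0,"dz":0,"ax":0,"ay":0,"az":0},{"claw":-1,"dx":0,"dy":0,"dz":0,"ax":0,"ay":0,"az":0},{"claw":-1,"dx":0,"dy":0,"dz":0,"ax":0,"ay":0,"az":0},{"claw":-1,"dx":0,"dy":0,"dz":0,"ax":0,"ay":0,"az":0},{"claw":-1,"dx":0,"dy":0,"dz":0,"ax":0,"ay":0,"az":0}]'
python3 -m crank '[{"claw":-1,"dx":0,"dy":0,"dz":0,"ax":0,"ay":0,"az":0},{"claw":-1,"dx":0,"dy":0,"dz":0,"ax":0,"ay":0,"az":0},{"claw":-1,"dx":0,"dy":0,"dz":-0.5,"ax":0,"ay":0,"az":0},{"claw":-1,"dx":0,"dy":0,"dz":-0.7,"ax":0,"ay":0,"az":0},{"claw":-1,"dx":0,"dy":0,"dz":-0.7,"ax":0,"ay":0,"az":0},{"claw":-1,"dx":0,"dy":0,"dz":-0.7,"ax":0,"ay":0,"az":0},{"claw":-1,"dx":0,"dy":0,"dz":0,"ax":0,"ay":0,"az":0},{"claw":-1,"dx":0,"dy":0,"dz":0,"ax":0,"ay":0,"az":0}]'
python3 - <<'E'
from h import *
b=snap('side','c2.png')['color']
cv2.imwrite('pics/c.png',cv2.resize(b[130:300,190:340,::-1],None,fx=3,fy=3,interpolation=2))
E
```

```text
time: 10.55
ee_pos: [0.6311, -0.082, 0.1498]
eef_rot: [1.0, -0.0, 0.0, 0.0]
ft_force: [0.3, -0.4, -0.9]
width: 0.0152
grip_force: 25.0
time: 11.22
ee_pos: [0.6311, -0.0819, 0.1496]
eef_rot: [1.0, -0.0, 0.0, 0.0]
ft_force: [-0.6, 0.6, -0.4]
width: 0.0609
grip_force: 0.0
time: 11.88
ee_pos: [0.6317, -0.0818, 0.2287]
eef_rot: [1.0, -0.0, 0.001, 0.0]
ft_force: [-0.2, -0.7, -1.3]
width: 0.0865
grip_force: 0.0
```

View pics/c.png

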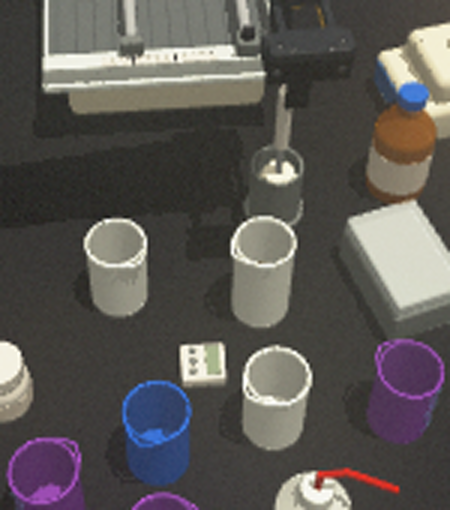

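The brush stands in its pot, and the beakers and the timer haven't moved. Next is the tall beaker.

```bash
python3 - <<'E'
from h import *
import pickle
d=pickle.load(open('c.pkl','rb')); print('lowA s',ray(d['side'],282.3,256.2,.09))
E
python3 -m crank '[{"claw":-1,"dx":-0.2,"dy":0.7,"dz":0,"ax":0,"ay":0,"az":0},{"claw":-1,"dx":-0.2,"dy":0.7,"dz":0,"ax":0,"ay":0,"az":0},{"claw":-1,"dx":-0.2,"dy":0.7,"dz":0,"ax":0,"ay":0,"az":0},{"claw":-1,"dx":-0.2,"dy":0.7,"dz":0,"ax":0,"ay":0,"az":0},{"claw":-1,"dx":-0.2,"dy":0.7,"dz":0,"ax":0,"ay":0,"az":0},{"claw":-1,"dx":-0.2,"dy":0.7,"dz":0,"ax":0,"ay":0,"az":0},{"claw":-1,"dx":0,"dy":0,"dz":0,"ax":0,"ay":0,"az":0},{"claw":-1,"dx":0,"dy":0,"dz":0,"ax":0,"ay":0,"az":0}]'
python3 -m crank '[{"claw":-1,"dx":0,"dy":0,"dz":0.7,"ax":0,"ay":0,"az":0},{"claw":-1,"dx":0,"dy":0,"dz":0.7,"ax":0,"ay":0,"az":0},{"claw":-1,"dx":0,"dy":0,"dz":0.7,"ax":0,"ay":0,"az":0},{"claw":-1,"dx":0,"dy":0,"dz":0.7,"ax":0,"ay":0,"az":0},{"claw":-1,"dx":0,"dy":0,"dz":0.6,"ax":0,"ay":0,"az":0},{"claw":-1,"dx":0,"dy":0,"dz":0,"ax":0,"ay":0,"az":0},{"claw":-1,"dx":0,"dy":0,"dz":0,"ax":0,"ay":0,"az":0},{"claw":-1,"dx":0,"dy":0,"dz":0,"ax":0,"ay":0,"az":0}]'
```

```text
lowA s [ 0.58622455 -0.34937144  0.09      ]
time: 12.6
ee_pos: [0.594, -0.2094, 0.2261]
eef_rot: [1.0, -0.002, -0.001, -0.0]
ft_force: [0.5, 0.1, 0.1]
width: 0.0869
grip_force: 0.0
time: 13.27
ee_pos: [0.5957, -0.2072, 0.1265]
eef_rot: [1.0, 0.0, 0.001, -0.0]
ft_force: [0.2, 0.1, -0.0]
width: 0.0872
grip_force: 0.0
```

```bash
python3 -m crank '[{"claw":-1,"dx":0,"dy":0,"dz":0.7,"ax":0,"ay":0,"az":0},{"claw":-1,"dx":0,"dy":0,"dz":0.6,"ax":0,"ay":0,"az":0},{"claw":-1,"dx":0,"dy":0,"dz":0,"ax":0,"ay":0,"az":0},{"claw":-1,"dx":0,"dy":0,"dz":0,"ax":0,"ay":0,"az":0},{"claw":1,"dx":0,"dy":0,"dz":0,"ax":0,"ay":0,"az":0},{"claw":1,"dx":0,"dy":0,"dz":0,"ax":0,"ay":0,"az":0},{"claw":1,"dx":0,"dy":0,"dz":0,"ax":0,"ay":0,"az":0},{"claw":1,"dx":0,"dy":0,"dz":0,"ax":0,"ay":0,"az":0}]' 15
python3 -m crank '[{"claw":1,"dx":0,"dy":0,"dz":0,"ax":0,"ay":0,"az":0},{"claw":1,"dx":0,"dy":0,"dz":0,"ax":0,"ay":0,"az":0},{"claw":1,"dx":0,"dy":0,"dz":0,"ax":0,"ay":0,"az":0},{"claw":1,"dx":0,"dy":0,"dz":0,"ax":0,"ay":0,"az":0}]'
```

```text
time: 13.93
ee_pos: [0.5955, -0.208, 0.0875]
eef_rot: [1.0, -0.0, 0.001, 0.0]
ft_force: [0.3, 0.7, 1.0]
width: 0.0679
grip_force: 0.0
time: 14.27
ee_pos: [0.5953, -0.2078, 0.0869]
eef_rot: [1.0, -0.0, 0.0, 0.0]
ft_force: [-0.7, -0.1, 3.2]
width: 0.0584
grip_force: 14.9
```

```bash
python3 -m crank '[{"claw":1,"dx":0,"dy":0,"dz":-0.5,"ax":0,"ay":0,"az":0},{"claw":1,"dx":0,"dy":0,"dz":-0.9,"ax":0,"ay":0,"az":0},{"claw":1,"dx":0,"dy":0,"dz":-1,"ax":0,"ay":0,"az":0},{"claw":1,"dx":0,"dy":0,"dz":-1,"ax":0,"ay":0,"az":0},{"claw":1,"dx":0,"dy":0,"dz":-1,"ax":0,"ay":0,"az":0},{"claw":1,"dx":0,"dy":0,"dz":-1,"ax":0,"ay":0,"az":0},{"claw":1,"dx":0,"dy":0,"dz":-1,"ax":0,"ay":0,"az":0},{"claw":1,"dx":0,"dy":0,"dz":-0.9,"ax":0,"ay":0,"az":0}]'
python3 -m crank '[{"claw":1,"dx":-0.1,"dy":-0.5,"dz":0,"ax":0,"ay":0,"az":0},{"claw":1,"dx":-0.1,"dy":-0.8,"dz":0,"ax":0,"ay":0,"az":0},{"claw":1,"dx":-0.1,"dy":-0.8,"dz":0,"ax":0,"ay":0,"az":0},{"claw":1,"dx":-0.1,"dy":-0.8,"dz":0,"ax":0,"ay":0,"az":0},{"claw":1,"dx":-0.1,"dy":-0.8,"dz":0,"ax":0,"ay":0,"az":0},{"claw":1,"dx":-0.1,"dy":-0.8,"dz":0,"ax":0,"ay":0,"az":0},{"claw":1,"dx":0,"dy":-0.8,"dz":0,"ax":0,"ay":0,"az":0},{"claw":1,"dx":0,"dy":0,"dz":0,"ax":0,"ay":0,"az":0}]'
```

```text
time: 14.93
ee_pos: [0.5948, -0.2079, 0.3073]
eef_rot: [1.0, -0.0, 0.0, 0.0]
ft_force: [-0.1, -0.1, -1.3]
width: 0.0586
grip_force: 14.9
time: 15.6
ee_pos: [0.5766, -0.0424, 0.3053]
eef_rot: [1.0, 0.003, -0.0, -0.001]
ft_force: [0.1, 0.5, -1.3]
width: 0.0585
grip_force: 14.9
```

```bash
python3 -m crank '[{"claw":1,"dx":0,"dy":-0.8,"dz":0,"ax":0,"ay":0,"az":0},{"claw":1,"dx":0,"dy":-0.8,"dz":0,"ax":0,"ay":0,"az":0},{"claw":1,"dx":0,"dy":-0.8,"dz":0,"ax":0,"ay":0,"az":0},{"claw":1,"dx":0,"dy":-0.8,"dz":0,"ax":0,"ay":0,"az":0},{"claw":1,"dx":0,"dy":-0.8,"dz":0,"ax":0,"ay":0,"az":0},{"claw":1,"dx":0,"dy":-0.8,"dz":0,"ax":0,"ay":0,"az":0},{"claw":1,"dx":0,"dy":-0.8,"dz":0,"ax":0,"ay":0,"az":0},{"claw":1,"dx":0,"dy":-0.8,"dz":0,"ax":0,"ay":0,"az":0}]'
python3 -m crank '[{"claw":1,"dx":0,"dy":-0.8,"dz":0,"ax":0,"ay":0,"az":0},{"claw":1,"dx":0,"dy":-0.8,"dz":0,"ax":0,"ay":0,"az":0},{"claw":1,"dx":0,"dy":-0.8,"dz":0,"ax":0,"ay":0,"az":0},{"claw":1,"dx":0,"dy":-0.8,"dz":0,"ax":0,"ay":0,"az":0},{"claw":1,"dx":0,"dy":-0.8,"dz":0,"ax":0,"ay":0,"az":0},{"claw":1,"dx":0,"dy":-0.8,"dz":0,"ax":0,"ay":0,"az":0},{"claw":1,"dx":0,"dy":0,"dz":0,"ax":0,"ay":0,"az":0},{"claw":1,"dx":0,"dy":0,"dz":0,"ax":0,"ay":0,"az":0}]'
python3 -m crank '[{"claw":1,"dx":0,"dy":-0.5,"dz":0,"ax":0,"ay":0,"az":0},{"claw":1,"dx":0,"dy":0,"dz":0,"ax":0,"ay":0,"az":0},{"claw":1,"dx":0,"dy":0,"dz":0,"ax":0,"ay":0,"az":0}]'
```

```text
time: 16.27
ee_pos: [0.5769, 0.1442, 0.3048]
eef_rot: [1.0, -0.0, -0.0, 0.0]
ft_force: [0.7, 0.0, -1.2]
width: 0.0587
grip_force: 14.9
time: 16.93
ee_pos: [0.5765, 0.2887, 0.3045]
eef_rot: [1.0, 0.001, -0.001, 0.0]
ft_force: [0.6, 0.2, -0.9]
width: 0.0588
grip_force: 14.9
time: 17.18
ee_pos: [0.5774, 0.3016, 0.3052]
eef_rot: [1.0, -0.0, -0.0, 0.0]
ft_force: [-0.5, 0.1, -1.1]
width: 0.0586
grip_force: 14.9
```

```bash
python3 -m crank '[{"claw":1,"dx":0.02,"dy":-0.55,"dz":0,"ax":0,"ay":0,"az":0},{"claw":1,"dx":0,"dy":0,"dz":0.6,"ax":0,"ay":0,"az":0},{"claw":1,"dx":0,"dy":0,"dz":0.7,"ax":0,"ay":0,"az":0},{"claw":1,"dx":0,"dy":0,"dz":0.7,"ax":0,"ay":0,"az":0},{"claw":1,"dx":0,"dy":0,"dz":0.5,"ax":0,"ay":0,"az":0},{"claw":1,"dx":0,"dy":0,"dz":0,"ax":0,"ay":0,"az":0},{"claw":1,"dx":0,"dy":0,"dz":0,"ax":0,"ay":0,"az":0},{"claw":1,"dx":0,"dy":0,"dz":0,"ax":0,"ay":0,"az":0}]'
```

```text
time: 17.85
ee_pos: [0.5787, 0.3182, 0.2319]
eef_rot: [1.0, -0.001, 0.001, -0.0]
ft_force: [-0.8, -0.3, -1.2]
width: 0.0584
grip_force: 14.9
```

```bash
python3 -m crank '[{"claw":1,"dx":0,"dy":0,"dz":0.4,"ax":0,"ay":0,"az":0},{"claw":1,"dx":0,"dy":0,"dz":0.4,"ax":0,"ay":0,"az":0},{"claw":1,"dx":0,"dy":0,"dz":0.4,"ax":0,"ay":0,"az":0},{"claw":1,"dx":0,"dy":0,"dz":0.3,"ax":0,"ay":0,"az":0},{"claw":1,"dx":0,"dy":0,"dz":0,"ax":0,"ay":0,"az":0},{"claw":1,"dx":0,"dy":0,"dz":0,"ax":0,"ay":0,"az":0},{"claw":1,"dx":0,"dy":0,"dz":0,"ax":0,"ay":0,"az":0}]'
```

```text
time: 18.43
ee_pos: [0.5782, 0.3189, 0.1858]
eef_rot: [1.0, -0.0, 0.0, -0.0]
ft_force: [0.6, -0.5, -0.4]
width: 0.0584
grip_force: 14.9
```

Down 4 mm more, then release and rise.

```bash
python3 -m crank '[{"claw":1,"dx":0,"dy":0,"dz":0.08,"ax":0,"ay":0,"az":0},{"claw":1,"dx":0,"dy":0,"dz":0.06,"ax":0,"ay":0,"az":0},{"claw":1,"dx":0,"dy":0,"dz":0,"ax":0,"ay":0,"az":0},{"claw":1,"dx":0,"dy":0,"dz":0,"ax":0,"ay":0,"az":0}]'
python3 -m crank '[{"claw":-1,"dx":0,"dy":0,"dz":0,"ax":0,"ay":0,"az":0},{"claw":-1,"dx":0,"dy":0,"dz":0,"ax":0,"ay":0,"az":0},{"claw":-1,"dx":0,"dy":0,"dz":0,"ax":0,"ay":0,"az":0},{"claw":-1,"dx":0,"dy":0,"dz":0,"ax":0,"ay":0,"az":0},{"claw":-1,"dx":0,"dy":0,"dz":0,"ax":0,"ay":0,"az":0},{"claw":-1,"dx":0,"dy":0,"dz":0,"ax":0,"ay":0,"az":0},{"claw":-1,"dx":0,"dy":0,"dz":0,"ax":0,"ay":0,"az":0},{"claw":-1,"dx":0,"dy":0,"dz":0,"ax":0,"ay":0,"az":0}]'
python3 -m crank '[{"claw":-1,"dx":0,"dy":0,"dz":-0.4,"ax":0,"ay":0,"az":0},{"claw":-1,"dx":0,"dy":0,"dz":-0.8,"ax":0,"ay":0,"az":0},{"claw":-1,"dx":0,"dy":0,"dz":-0.8,"ax":0,"ay":0,"az":0},{"claw":-1,"dx":0,"dy":0,"dz":-0.8,"ax":0,"ay":0,"az":0},{"claw":-1,"dx":0,"dy":0,"dz":0,"ax":0,"ay":0,"az":0},{"claw":-1,"dx":0,"dy":0,"dz":0,"ax":0,"ay":0,"az":0}]'
```

```text
time: 18.77
ee_pos: [0.5781, 0.3187, 0.1814]
eef_rot: [1.0, -0.0, 0.0, 0.0]
ft_force: [0.1, 0.2, -0.7]
width: 0.0584
grip_force: 14.9
time: 19.43
ee_pos: [0.5781, 0.3187, 0.1813]
eef_rot: [1.0, -0.0, 0.0, 0.0]
ft_force: [0.3, -0.3, 0.4]
width: 0.0868
grip_force: 0.0
time: 19.93
ee_pos: [0.5785, 0.3193, 0.2677]
eef_rot: [1.0, -0.0, 0.002, -0.001]
ft_force: [0.0, -0.9, 0.3]
width: 0.087
grip_force: 0.0
```

```bash
python3 -m crank '[{"claw":-1,"dx":-0.2,"dy":0.8,"dz":0,"ax":0,"ay":0,"az":0},{"claw":-1,"dx":-0.2,"dy":0.8,"dz":0,"ax":0,"ay":0,"az":0},{"claw":-1,"dx":-0.2,"dy":0.8,"dz":0,"ax":0,"ay":0,"az":0},{"claw":-1,"dx":-0.2,"dy":0.8,"dz":0,"ax":0,"ay":0,"az":0},{"claw":-1,"dx":-0.2,"dy":0.8,"dz":0,"ax":0,"ay":0,"az":0},{"claw":-1,"dx":-0.2,"dy":0.8,"dz":0,"ax":0,"ay":0,"az":0},{"claw":-1,"dx":-0.2,"dy":0.8,"dz":0,"ax":0,"ay":0,"az":0},{"claw":-1,"dx":-0.2,"dy":0.8,"dz":0,"ax":0,"ay":0,"az":0}]'
python3 -m crank '[{"claw":-1,"dx":-0.2,"dy":0.8,"dz":0,"ax":0,"ay":0,"az":0},{"claw":-1,"dx":-0.2,"dy":0.8,"dz":0,"ax":0,"ay":0,"az":0},{"claw":-1,"dx":-0.2,"dy":0.8,"dz":0,"ax":0,"ay":0,"az":0},{"claw":-1,"dx":-0.2,"dy":0.8,"dz":0,"ax":0,"ay":0,"az":0},{"claw":-1,"dx":-0.2,"dy":0.8,"dz":0,"ax":0,"ay":0,"az":0},{"claw":-1,"dx":-0.2,"dy":0.8,"dz":0,"ax":0,"ay":0,"az":0},{"claw":-1,"dx":0,"dy":0,"dz":0,"ax":0,"ay":0,"az":0},{"claw":-1,"dx":0,"dy":0,"dz":0,"ax":0,"ay":0,"az":0}]'
python3 - <<'E'
from h import *
a=snap('top','d1.png')['color'];b=snap('side','d2.png')['color']
k=lambda c,f:cv2.resize(c[:,:,::-1],None,fx=f,fy=f,interpolation=2)
cv2.imwrite('pics/d.png',np.hstack([k(a[135:285,200:360],2.5),k(b[70:295,180:330],2.5)[:375]]) if 0 else np.hstack([np.vstack([k(a[135:285,200:360],2.5),np.zeros((187,400,3),np.uint8)]),k(b[70:295,180:330],2.5)[:562]]))
E
```

```text
time: 20.6
ee_pos: [0.5291, 0.1253, 0.2646]
eef_rot: [1.0, -0.001, -0.001, 0.0]
ft_force: [0.8, -0.2, 0.1]
width: 0.0871
grip_force: 0.0
time: 21.27
ee_pos: [0.4932, -0.0186, 0.2649]
eef_rot: [1.0, -0.002, -0.0, 0.0]
ft_force: [-0.8, 1.0, -0.2]
width: 0.0873
grip_force: 0.0
```

View pics/d.png

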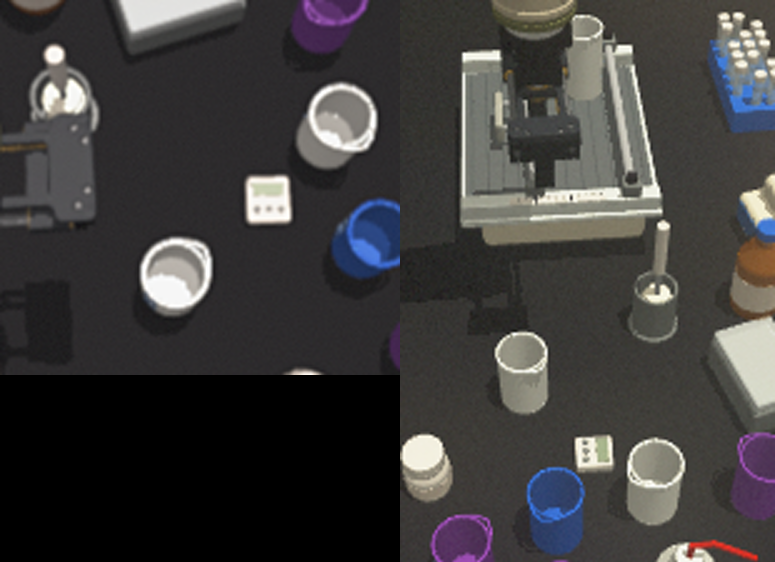

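Top and side views show low B (rim top view 270,244) and low A unmoved, the tall beaker upright on the platform and the brush in its pot.

```bash
python3 -m crank '[{"claw":-1,"dx":-0.23,"dy":0.88,"dz":0,"ax":0,"ay":0,"az":0},{"claw":-1,"dx":-0.23,"dy":0.88,"dz":0,"ax":0,"ay":0,"az":0},{"claw":-1,"dx":-0.23,"dy":0.88,"dz":0,"ax":0,"ay":0,"az":0},{"claw":-1,"dx":-0.23,"dy":0.88,"dz":0,"ax":0,"ay":0,"az":0},{"claw":-1,"dx":-0.23,"dy":0.88,"dz":0,"ax":0,"ay":0,"az":0},{"claw":-1,"dx":-0.23,"dy":0.88,"dz":0,"ax":0,"ay":0,"az":0},{"claw":-1,"dx":0,"dy":0,"dz":0,"ax":0,"ay":0,"az":0},{"claw":-1,"dx":0,"dy":0,"dz":0,"ax":0,"ay":0,"az":0}]'
python3 -m crank '[{"claw":-1,"dx":0,"dy":0,"dz":0.8,"ax":0,"ay":0,"az":0},{"claw":-1,"dx":0,"dy":0,"dz":0.8,"ax":0,"ay":0,"az":0},{"claw":-1,"dx":0,"dy":0,"dz":0.8,"ax":0,"ay":0,"az":0},{"claw":-1,"dx":0,"dy":0,"dz":0.8,"ax":0,"ay":0,"az":0},{"claw":-1,"dx":0,"dy":0,"dz":0.8,"ax":0,"ay":0,"az":0},{"claw":-1,"dx":0,"dy":0,"dz":0.8,"ax":0,"ay":0,"az":0},{"claw":-1,"dx":0,"dy":0,"dz":0,"ax":0,"ay":0,"az":0},{"claw":-1,"dx":0,"dy":0,"dz":0,"ax":0,"ay":0,"az":0}]'
```

```text
time: 22.03
ee_pos: [0.4522, -0.1758, 0.265]
eef_rot: [1.0, -0.001, -0.0, -0.0]
ft_force: [0.2, 0.7, 0.3]
width: 0.0871
grip_force: 0.0
time: 22.7
ee_pos: [0.4522, -0.1738, 0.121]
eef_rot: [1.0, 0.001, -0.001, -0.001]
ft_force: [-0.8, -0.1, 0.5]
width: 0.087
grip_force: 0.0
```

```bash
python3 -m crank '[{"claw":-1,"dx":-0.04,"dy":0.1,"dz":0.5,"ax":0,"ay":0,"az":0},{"claw":-1,"dx":0,"dy":0,"dz":0.7,"ax":0,"ay":0,"az":0},{"claw":-1,"dx":0,"dy":0,"dz":0.6,"ax":0,"ay":0,"az":0},{"claw":-1,"dx":0,"dy":0,"dz":0,"ax":0,"ay":0,"az":0},{"claw":-1,"dx":0,"dy":0,"dz":0,"ax":0,"ay":0,"az":0}]'
python3 -m crank '[{"claw":1,"dx":0,"dy":0,"dz":0,"ax":0,"ay":0,"az":0},{"claw":1,"dx":0,"dy":0,"dz":0,"ax":0,"ay":0,"az":0},{"claw":1,"dx":0,"dy":0,"dz":0,"ax":0,"ay":0,"az":0},{"claw":1,"dx":0,"dy":0,"dz":0,"ax":0,"ay":0,"az":0},{"claw":1,"dx":0,"dy":0,"dz":0,"ax":0,"ay":0,"az":0},{"claw":1,"dx":0,"dy":0,"dz":0,"ax":0,"ay":0,"az":0},{"claw":1,"dx":0,"dy":0,"dz":0,"ax":0,"ay":0,"az":0},{"claw":1,"dx":0,"dy":0,"dz":0,"ax":0,"ay":0,"az":0}]'
```

```text
time: 23.12
ee_pos: [0.4518, -0.1781, 0.0686]
eef_rot: [1.0, 0.0, 0.0, -0.0]
ft_force: [1.2, 0.8, 0.5]
width: 0.0872
grip_force: 0.0
time: 23.78
ee_pos: [0.4514, -0.1786, 0.0677]
eef_rot: [1.0, -0.0, 0.0, 0.0]
ft_force: [-0.8, 0.9, 5.4]
width: 0.0584
grip_force: 15.0
```

```bash
python3 -m crank '[{"claw":1,"dx":0,"dy":0,"dz":-0.5,"ax":0,"ay":0,"az":0},{"claw":1,"dx":0,"dy":0,"dz":-0.9,"ax":0,"ay":0,"az":0},{"claw":1,"dx":0,"dy":0,"dz":-1,"ax":0,"ay":0,"az":0},{"claw":1,"dx":0,"dy":0,"dz":-1,"ax":0,"ay":0,"az":0},{"claw":1,"dx":0,"dy":0,"dz":-1,"ax":0,"ay":0,"az":0},{"claw":1,"dx":0,"dy":0,"dz":-1,"ax":0,"ay":0,"az":0},{"claw":1,"dx":0,"dy":0,"dz":-1,"ax":0,"ay":0,"az":0},{"claw":1,"dx":0,"dy":0,"dz":-0.4,"ax":0,"ay":0,"az":0}]'
python3 -m crank '[{"claw":1,"dx":0.25,"dy":-0.6,"dz":0,"ax":0,"ay":0,"az":0},{"claw":1,"dx":0.25,"dy":-0.8,"dz":0,"ax":0,"ay":0,"az":0},{"claw":1,"dx":0.25,"dy":-0.8,"dz":0,"ax":0,"ay":0,"az":0},{"claw":1,"dx":0.25,"dy":-0.8,"dz":0,"ax":0,"ay":0,"az":0},{"claw":1,"dx":0.25,"dy":-0.8,"dz":0,"ax":0,"ay":0,"az":0},{"claw":1,"dx":0.25,"dy":-0.8,"dz":0,"ax":0,"ay":0,"az":0},{"claw":1,"dx":0.25,"dy":-0.8,"dz":0,"ax":0,"ay":0,"az":0},{"claw":1,"dx":0.25,"dy":-0.8,"dz":0,"ax":0,"ay":0,"az":0}]'
python3 -m crank '[{"claw":1,"dx":0.25,"dy":-0.8,"dz":0,"ax":0,"ay":0,"az":0},{"claw":1,"dx":0.25,"dy":-0.8,"dz":0,"ax":0,"ay":0,"az":0},{"claw":1,"dx":0.25,"dy":-0.8,"dz":0,"ax":0,"ay":0,"az":0},{"claw":1,"dx":0.25,"dy":-0.8,"dz":0,"ax":0,"ay":0,"az":0},{"claw":1,"dx":0.25,"dy":-0.8,"dz":0,"ax":0,"ay":0,"az":0},{"claw":1,"dx":0.25,"dy":-0.8,"dz":0,"ax":0,"ay":0,"az":0},{"claw":1,"dx":0,"dy":0,"dz":0,"ax":0,"ay":0,"az":0},{"claw":1,"dx":0,"dy":0,"dz":0,"ax":0,"ay":0,"az":0}]'
```

```text
time: 24.45
ee_pos: [0.452, -0.179, 0.2752]
eef_rot: [1.0, -0.0, 0.002, 0.001]
ft_force: [0.3, -0.3, 0.0]
width: 0.0585
grip_force: 15.0
time: 25.12
ee_pos: [0.5111, 0.0084, 0.2705]
eef_rot: [1.0, -0.001, -0.001, 0.0]
ft_force: [-0.2, -1.0, -1.1]
width: 0.058
grip_force: 15.0
time: 25.78
ee_pos: [0.5558, 0.1527, 0.2701]
eef_rot: [1.0, 0.001, -0.001, -0.0]
ft_force: [0.1, 0.0, -0.8]
width: 0.0583
grip_force: 15.0
```

```bash
python3 -m crank '[{"claw":1,"dx":0.22,"dy":-0.76,"dz":0,"ax":0,"ay":0,"az":0},{"claw":1,"dx":0.22,"dy":-0.76,"dz":0,"ax":0,"ay":0,"az":0},{"claw":1,"dx":0.22,"dy":-0.76,"dz":0,"ax":0,"ay":0,"az":0},{"claw":1,"dx":0,"dy":0,"dz":0,"ax":0,"ay":0,"az":0},{"claw":1,"dx":0,"dy":0,"dz":0.7,"ax":0,"ay":0,"az":0},{"claw":1,"dx":0,"dy":0,"dz":0.7,"ax":0,"ay":0,"az":0},{"claw":1,"dx":0,"dy":0,"dz":0,"ax":0,"ay":0,"az":0},{"claw":1,"dx":0,"dy":0,"dz":0,"ax":0,"ay":0,"az":0}]'
```

```text
time: 26.45
ee_pos: [0.5758, 0.218, 0.2284]
eef_rot: [1.0, -0.001, -0.001, 0.001]
ft_force: [-0.6, -0.0, 0.4]
width: 0.0584
grip_force: 15.0
```

```bash
python3 -m crank '[{"claw":1,"dx":0,"dy":-0.1,"dz":0.4,"ax":0,"ay":0,"az":0},{"claw":1,"dx":0,"dy":0,"dz":0.5,"ax":0,"ay":0,"az":0},{"claw":1,"dx":0,"dy":0,"dz":0.5,"ax":0,"ay":0,"az":0},{"claw":1,"dx":0,"dy":0,"dz":0.4,"ax":0,"ay":0,"az":0},{"claw":1,"dx":0,"dy":0,"dz":0.2,"ax":0,"ay":0,"az":0},{"claw":1,"dx":0,"dy":0,"dz":0,"ax":0,"ay":0,"az":0},{"claw":1,"dx":0,"dy":0,"dz":0,"ax":0,"ay":0,"az":0},{"claw":1,"dx":0,"dy":0,"dz":0,"ax":0,"ay":0,"az":0}]'
```

```text
time: 27.12
ee_pos: [0.5766, 0.2229, 0.1703]
eef_rot: [1.0, -0.0, 0.001, -0.0]
ft_force: [0.2, -0.7, -0.1]
width: 0.0588
grip_force: 15.0
```

Down 8 mm, open, and rise.

```bash
python3 -m crank '[{"claw":1,"dx":0,"dy":0,"dz":0.15,"ax":0,"ay":0,"az":0},{"claw":1,"dx":0,"dy":0,"dz":0.13,"ax":0,"ay":0,"az":0},{"claw":1,"dx":0,"dy":0,"dz":0,"ax":0,"ay":0,"az":0},{"claw":1,"dx":0,"dy":0,"dz":0,"ax":0,"ay":0,"az":0}]'
python3 -m crank '[{"claw":-0.7,"dx":0,"dy":0,"dz":0,"ax":0,"ay":0,"az":0},{"claw":-0.7,"dx":0,"dy":0,"dz":0,"ax":0,"ay":0,"az":0},{"claw":-0.7,"dx":0,"dy":0,"dz":0,"ax":0,"ay":0,"az":0},{"claw":-0.7,"dx":0,"dy":0,"dz":0,"ax":0,"ay":0,"az":0},{"claw":-0.7,"dx":0,"dy":0,"dz":0,"ax":0,"ay":0,"az":0},{"claw":-0.7,"dx":0,"dy":0,"dz":0,"ax":0,"ay":0,"az":0}]'
python3 -m crank '[{"claw":-0.7,"dx":0,"dy":0,"dz":-0.4,"ax":0,"ay":0,"az":0},{"claw":-0.7,"dx":0,"dy":0,"dz":-0.8,"ax":0,"ay":0,"az":0},{"claw":-0.7,"dx":0,"dy":0,"dz":-0.8,"ax":0,"ay":0,"az":0},{"claw":-1,"dx":0,"dy":0,"dz":-0.8,"ax":0,"ay":0,"az":0},{"claw":-1,"dx":0,"dy":0,"dz":-0.8,"ax":0,"ay":0,"az":0},{"claw":-1,"dx":0,"dy":0,"dz":0,"ax":0,"ay":0,"az":0},{"claw":-1,"dx":0,"dy":0,"dz":0,"ax":0,"ay":0,"az":0}]'
```

```text
time: 27.45
ee_pos: [0.5765, 0.2229, 0.1612]
eef_rot: [1.0, -0.0, 0.0, -0.0]
ft_force: [0.2, 0.4, 1.1]
width: 0.0587
grip_force: 15.0
time: 27.95
ee_pos: [0.5761, 0.2226, 0.1609]
eef_rot: [1.0, -0.0, -0.0, 0.0]
ft_force: [0.2, 0.4, 1.6]
width: 0.0737
grip_force: 0.0
time: 28.53
ee_pos: [0.5767, 0.2232, 0.2712]
eef_rot: [1.0, -0.0, 0.002, -0.001]
ft_force: [0.6, 0.5, 0.4]
width: 0.0858
grip_force: 0.0
```

Run:
```python
from h import *
import pickle
d=pickle.load(open('c.pkl','rb'))
print(ray(d['top'],386,184,.01),ray(d['top'],403,166,.155),ray(d['side'],292,312,.03),ray(d['side'],294,291,.155))
print(r.read_state()['joint_positions'])
```

```text
[ 0.59231659 -0.48634023  0.01      ] [ 0.59503272 -0.48123861  0.155     ] [ 0.5939947  -0.48266671  0.03      ] [ 0.58904041 -0.48157387  0.155     ]
[ 0.05896774  0.37071303 -0.66267049  1.39736174  0.22731815  1.44683914
 -2.16932604]
```

```bash
python3 -m crank '[{"claw":-1,"dx":0,"dy":0,"dz":0,"ax":0,"ay":0,"az":-0.9},{"claw":-1,"dx":0,"dy":0,"dz":0,"ax":0,"ay":0,"az":0},{"claw":-1,"dx":0,"dy":0,"dz":0,"ax":0,"ay":0,"az":0}]'
python3 - <<'E'
from h import *
print(r.read_state()['joint_positions'])
E
```

```text
time: 28.78
ee_pos: [0.5759, 0.2224, 0.2683]
eef_rot: [0.999, 0.046, -0.001, 0.0]
ft_force: [0.4, 0.6, 0.7]
width: 0.087
grip_force: 0.0
[ 0.06915618  0.37615071 -0.67636562  1.40000035  0.23353257  1.44741026
 -2.08127446]
```

```bash
python3 -m crank '[{"claw":-1,"dx":0,"dy":0,"dz":0,"ax":0,"ay":0,"az":-1},{"claw":-1,"dx":0,"dy":0,"dz":0,"ax":0,"ay":0,"az":-1},{"claw":-1,"dx":0,"dy":0,"dz":0,"ax":0,"ay":0,"az":-1},{"claw":-1,"dx":0,"dy":0,"dz":0,"ax":0,"ay":0,"az":-1},{"claw":-1,"dx":0,"dy":0,"dz":0,"ax":0,"ay":0,"az":-1},{"claw":-1,"dx":0,"dy":0,"dz":0,"ax":0,"ay":0,"az":-1},{"claw":-1,"dx":0,"dy":0,"dz":0,"ax":0,"ay":0,"az":-1},{"claw":-1,"dx":0,"dy":0,"dz":0,"ax":0,"ay":0,"az":-1}]'
python3 -m crank '[{"claw":-1,"dx":0,"dy":0,"dz":0,"ax":0,"ay":0,"az":-1},{"claw":-1,"dx":0,"dy":0,"dz":0,"ax":0,"ay":0,"az":-1},{"claw":-1,"dx":0,"dy":0,"dz":0,"ax":0,"ay":0,"az":-1},{"claw":-1,"dx":0,"dy":0,"dz":0,"ax":0,"ay":0,"az":-1},{"claw":-1,"dx":0,"dy":0,"dz":0,"ax":0,"ay":0,"az":-1},{"claw":-1,"dx":0,"dy":0,"dz":0,"ax":0,"ay":0,"az":-1},{"claw":-1,"dx":0,"dy":0,"dz":0,"ax":0,"ay":0,"az":0},{"claw":-1,"dx":0,"dy":0,"dz":0,"ax":0,"ay":0,"az":0}]'
```

```text
time: 29.45
ee_pos: [0.576, 0.2225, 0.2684]
eef_rot: [0.893, 0.45, -0.0, -0.0]
ft_force: [0.9, 0.4, -0.3]
width: 0.0869
grip_force: 0.0
time: 30.12
ee_pos: [0.5761, 0.2225, 0.2685]
eef_rot: [0.713, 0.701, -0.0, -0.0]
ft_force: [-0.1, 0.3, 0.5]
width: 0.087
grip_force: 0.0
```

```bash
python3 -m crank '[{"claw":-1,"dx":-0.8,"dy":0,"dz":0,"ax":0,"ay":0,"az":-0.16},{"claw":-1,"dx":-0.8,"dy":0,"dz":0,"ax":0,"ay":0,"az":0},{"claw":-1,"dx":-0.8,"dy":0,"dz":0,"ax":0,"ay":0,"az":0},{"claw":-1,"dx":-0.8,"dy":0,"dz":0,"ax":0,"ay":0,"az":0},{"claw":-1,"dx":-0.8,"dy":0,"dz":0,"ax":0,"ay":0,"az":0},{"claw":-1,"dx":-0.8,"dy":0,"dz":0,"ax":0,"ay":0,"az":0},{"claw":-1,"dx":-0.8,"dy":0,"dz":0,"ax":0,"ay":0,"az":0},{"claw":-1,"dx":-0.8,"dy":0,"dz":0,"ax":0,"ay":0,"az":0}]'
python3 -m crank '[{"claw":-1,"dx":-0.8,"dy":0,"dz":0,"ax":0,"ay":0,"az":0},{"claw":-1,"dx":-0.8,"dy":0,"dz":0,"ax":0,"ay":0,"az":0},{"claw":-1,"dx":-0.8,"dy":0,"dz":0,"ax":0,"ay":0,"az":0},{"claw":-1,"dx":-0.8,"dy":0,"dz":0,"ax":0,"ay":0,"az":0},{"claw":-1,"dx":-0.8,"dy":0,"dz":0,"ax":0,"ay":0,"az":0},{"claw":-1,"dx":-0.8,"dy":0,"dz":0,"ax":0,"ay":0,"az":0},{"claw":-1,"dx":-0.8,"dy":0,"dz":0,"ax":0,"ay":0,"az":0},{"claw":-1,"dx":-0.8,"dy":0,"dz":0,"ax":0,"ay":0,"az":0}]'
python3 -m crank '[{"claw":-1,"dx":0,"dy":0,"dz":0,"ax":0,"ay":0,"az":0},{"claw":-1,"dx":0,"dy":0,"dz":0,"ax":0,"ay":0,"az":0}]'
python3 - <<'E'
from h import *
a=snap('side','e2.png')['color']; b=snap('wrist','e3.png')['color']
cv2.imwrite('pics/e.png',np.hstack([cv2.resize(a[60:310,175:335,::-1],None,fx=2.4,fy=2.4,interpolation=2),cv2.resize(b[:,:,::-1],(416,312)).repeat(1,0) if 0 else np.vstack([cv2.resize(b[:,:,::-1],(416,312)),np.zeros((288,416,3),np.uint8)])]))
E
```

```text
time: 30.78
ee_pos: [0.5766, 0.0295, 0.2689]
eef_rot: [0.707, 0.707, -0.0, 0.0]
ft_force: [0.2, 0.3, 0.4]
width: 0.087
grip_force: 0.0
time: 31.45
ee_pos: [0.5776, -0.1625, 0.2689]
eef_rot: [0.707, 0.707, -0.0, 0.0]
ft_force: [0.9, -0.3, -0.0]
width: 0.087
grip_force: 0.0
time: 31.62
ee_pos: [0.5776, -0.1628, 0.2685]
eef_rot: [0.708, 0.707, -0.0, -0.0]
ft_force: [1.1, -0.3, -0.2]
width: 0.0871
grip_force: 0.0
```

View pics/e.png

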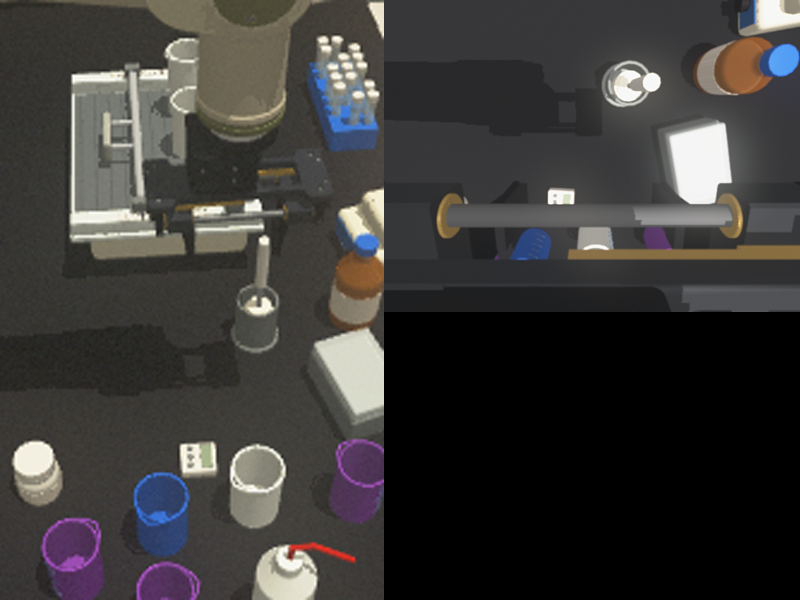

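Side view: low A is still at rim (282.5,256), so it hasn't moved. I'll go to it with the fingers closing along x.

```bash
python3 -m crank '[{"claw":-1,"dx":-0.87,"dy":0.04,"dz":0,"ax":0,"ay":0,"az":0},{"claw":-1,"dx":-0.87,"dy":0.04,"dz":0,"ax":0,"ay":0,"az":0},{"claw":-1,"dx":-0.87,"dy":0.04,"dz":0,"ax":0,"ay":0,"az":0},{"claw":-1,"dx":-0.87,"dy":0.04,"dz":0,"ax":0,"ay":0,"az":0},{"claw":-1,"dx":-0.87,"dy":0.04,"dz":0,"ax":0,"ay":0,"az":0},{"claw":-1,"dx":-0.87,"dy":0.04,"dz":0,"ax":0,"ay":0,"az":0},{"claw":-1,"dx":-0.87,"dy":0.04,"dz":0,"ax":0,"ay":0,"az":0},{"claw":-1,"dx":0,"dy":0,"dz":0,"ax":0,"ay":0,"az":0}]'
python3 -m crank '[{"claw":-1,"dx":0,"dy":0,"dz":0.8,"ax":0,"ay":0,"az":0},{"claw":-1,"dx":0,"dy":0,"dz":0.8,"ax":0,"ay":0,"az":0},{"claw":-1,"dx":0,"dy":0,"dz":0.8,"ax":0,"ay":0,"az":0},{"claw":-1,"dx":0,"dy":0,"dz":0.8,"ax":0,"ay":0,"az":0},{"claw":-1,"dx":0,"dy":0,"dz":0.8,"ax":0,"ay":0,"az":0},{"claw":-1,"dx":0,"dy":0,"dz":0.8,"ax":0,"ay":0,"az":0},{"claw":-1,"dx":0,"dy":0,"dz":0,"ax":0,"ay":0,"az":0},{"claw":-1,"dx":0,"dy":0,"dz":0,"ax":0,"ay":0,"az":0}]'
```

```text
time: 32.38
ee_pos: [0.5863, -0.3488, 0.268]
eef_rot: [0.708, 0.707, -0.001, 0.0]
ft_force: [-0.1, -1.3, -0.3]
width: 0.087
grip_force: 0.0
time: 33.05
ee_pos: [0.5872, -0.3425, 0.1246]
eef_rot: [0.705, 0.709, -0.0, -0.001]
ft_force: [0.3, 0.1, -0.2]
width: 0.0872
grip_force: 0.0
```

```bash
python3 -m crank '[{"claw":-1,"dx":-0.13,"dy":0,"dz":0.5,"ax":0,"ay":0,"az":0},{"claw":-1,"dx":0,"dy":0,"dz":0.7,"ax":0,"ay":0,"az":0},{"claw":-1,"dx":0,"dy":0,"dz":0.7,"ax":0,"ay":0,"az":0},{"claw":-1,"dx":0,"dy":0,"dz":0,"ax":0,"ay":0,"az":0},{"claw":-1,"dx":0,"dy":0,"dz":0,"ax":0,"ay":0,"az":0}]'
python3 -m crank '[{"claw":1,"dx":0,"dy":0,"dz":0,"ax":0,"ay":0,"az":0},{"claw":1,"dx":0,"dy":0,"dz":0,"ax":0,"ay":0,"az":0},{"claw":1,"dx":0,"dy":0,"dz":0,"ax":0,"ay":0,"az":0},{"claw":1,"dx":0,"dy":0,"dz":0,"ax":0,"ay":0,"az":0},{"claw":1,"dx":0,"dy":0,"dz":0,"ax":0,"ay":0,"az":0},{"claw":1,"dx":0,"dy":0,"dz":0,"ax":0,"ay":0,"az":0},{"claw":1,"dx":0,"dy":0,"dz":0,"ax":0,"ay":0,"az":0},{"claw":1,"dx":0,"dy":0,"dz":0,"ax":0,"ay":0,"az":0}]'
```

```text
time: 33.47
ee_pos: [0.5875, -0.3477, 0.0686]
eef_rot: [0.705, 0.709, 0.0, -0.0]
ft_force: [0.3, -0.7, 0.2]
width: 0.0871
grip_force: 0.0
time: 34.13
ee_pos: [0.5875, -0.348, 0.0685]
eef_rot: [0.705, 0.709, 0.0, 0.0]
ft_force: [-1.6, 0.2, 4.5]
width: 0.0595
grip_force: 14.8
```

```bash
python3 -m crank '[{"claw":1,"dx":0,"dy":0,"dz":-0.5,"ax":0,"ay":0,"az":0},{"claw":1,"dx":0,"dy":0,"dz":-0.9,"ax":0,"ay":0,"az":0},{"claw":1,"dx":0,"dy":0,"dz":-1,"ax":0,"ay":0,"az":0},{"claw":1,"dx":0,"dy":0,"dz":-1,"ax":0,"ay":0,"az":0},{"claw":1,"dx":0,"dy":0,"dz":-1,"ax":0,"ay":0,"az":0},{"claw":1,"dx":0,"dy":0,"dz":-1,"ax":0,"ay":0,"az":0},{"claw":1,"dx":0,"dy":0,"dz":-1,"ax":0,"ay":0,"az":0},{"claw":1,"dx":0,"dy":0,"dz":-0.8,"ax":0,"ay":0,"az":0}]'
python3 -m crank '[{"claw":1,"dx":0.6,"dy":-0.03,"dz":0,"ax":0,"ay":0,"az":0},{"claw":1,"dx":0.8,"dy":-0.03,"dz":0,"ax":0,"ay":0,"az":0},{"claw":1,"dx":0.8,"dy":-0.03,"dz":0,"ax":0,"ay":0,"az":0},{"claw":1,"dx":0.8,"dy":-0.03,"dz":0,"ax":0,"ay":0,"az":0},{"claw":1,"dx":0.8,"dy":-0.03,"dz":0,"ax":0,"ay":0,"az":0},{"claw":1,"dx":0.8,"dy":-0.03,"dz":0,"ax":0,"ay":0,"az":0},{"claw":1,"dx":0.8,"dy":-0.03,"dz":0,"ax":0,"ay":0,"az":0},{"claw":1,"dx":0.8,"dy":-0.03,"dz":0,"ax":0,"ay":0,"az":0}]'
python3 -m crank '[{"claw":1,"dx":0.8,"dy":-0.03,"dz":0,"ax":0,"ay":0,"az":0},{"claw":1,"dx":0.8,"dy":-0.03,"dz":0,"ax":0,"ay":0,"az":0},{"claw":1,"dx":0.8,"dy":-0.03,"dz":0,"ax":0,"ay":0,"az":0},{"claw":1,"dx":0.8,"dy":-0.03,"dz":0,"ax":0,"ay":0,"az":0},{"claw":1,"dx":0.8,"dy":-0.03,"dz":0,"ax":0,"ay":0,"az":0},{"claw":1,"dx":0.8,"dy":-0.03,"dz":0,"ax":0,"ay":0,"az":0},{"claw":1,"dx":0.8,"dy":-0.03,"dz":0,"ax":0,"ay":0,"az":0},{"claw":1,"dx":0,"dy":0,"dz":0,"ax":0,"ay":0,"az":0}]'
```

```text
time: 34.8
ee_pos: [0.5874, -0.3476, 0.2876]
eef_rot: [0.705, 0.709, 0.0, 0.001]
ft_force: [-0.6, 0.2, 0.2]
width: 0.0595
grip_force: 14.8
time: 35.47
ee_pos: [0.5787, -0.1605, 0.2848]
eef_rot: [0.705, 0.709, -0.0, 0.0]
ft_force: [-0.3, -0.3, -0.2]
width: 0.0598
grip_force: 14.8
time: 36.13
ee_pos: [0.571, 0.0124, 0.2853]
eef_rot: [0.703, 0.712, 0.001, -0.0]
ft_force: [-0.2, 0.3, -1.5]
width: 0.0593
grip_force: 14.8
```

```bash
python3 -m crank '[{"claw":1,"dx":0.93,"dy":0.025,"dz":0,"ax":0,"ay":0,"az":0},{"claw":1,"dx":0.93,"dy":0.025,"dz":0,"ax":0,"ay":0,"az":0},{"claw":1,"dx":0.93,"dy":0.025,"dz":0,"ax":0,"ay":0,"az":0},{"claw":1,"dx":0.93,"dy":0.025,"dz":0,"ax":0,"ay":0,"az":0},{"claw":1,"dx":0,"dy":0,"dz":0.7,"ax":0,"ay":0,"az":0},{"claw":1,"dx":0,"dy":0,"dz":0.7,"ax":0,"ay":0,"az":0},{"claw":1,"dx":0,"dy":0,"dz":0.4,"ax":0,"ay":0,"az":0},{"claw":1,"dx":0,"dy":0,"dz":0,"ax":0,"ay":0,"az":0}]'
python3 -m crank '[{"claw":1,"dx":0,"dy":0,"dz":0,"ax":0,"ay":0,"az":0},{"claw":1,"dx":0,"dy":0,"dz":0,"ax":0,"ay":0,"az":0}]'
```

```text
time: 36.8
ee_pos: [0.5731, 0.1167, 0.2278]
eef_rot: [0.705, 0.709, -0.002, -0.001]
ft_force: [-0.5, -0.5, -1.3]
width: 0.0595
grip_force: 14.8
time: 36.97
ee_pos: [0.5747, 0.1174, 0.2312]
eef_rot: [0.705, 0.709, 0.001, 0.0]
ft_force: [0.8, 0.5, 0.2]
width: 0.0589
grip_force: 14.8
```

```bash
python3 -m crank '[{"claw":1,"dx":0.15,"dy":-0.04,"dz":0.4,"ax":0,"ay":0,"az":0},{"claw":1,"dx":0,"dy":0,"dz":0.5,"ax":0,"ay":0,"az":0},{"claw":1,"dx":0,"dy":0,"dz":0.5,"ax":0,"ay":0,"az":0},{"claw":1,"dx":0,"dy":0,"dz":0.4,"ax":0,"ay":0,"az":0},{"claw":1,"dx":0,"dy":0,"dz":0.2,"ax":0,"ay":0,"az":0},{"claw":1,"dx":0,"dy":0,"dz":0,"ax":0,"ay":0,"az":0},{"claw":1,"dx":0,"dy":0,"dz":0,"ax":0,"ay":0,"az":0},{"claw":1,"dx":0,"dy":0,"dz":0,"ax":0,"ay":0,"az":0}]'
```

```text
time: 37.63
ee_pos: [0.5735, 0.1224, 0.1708]
eef_rot: [0.705, 0.709, 0.001, 0.0]
ft_force: [0.4, -0.8, -1.0]
width: 0.0595
grip_force: 14.8
```

```bash
python3 -m crank '[{"claw":1,"dx":0,"dy":0,"dz":0.15,"ax":0,"ay":0,"az":0},{"claw":1,"dx":0,"dy":0,"dz":0.13,"ax":0,"ay":0,"az":0},{"claw":1,"dx":0,"dy":0,"dz":0,"ax":0,"ay":0,"az":0},{"claw":1,"dx":0,"dy":0,"dz":0,"ax":0,"ay":0,"az":0}]'
python3 -m crank '[{"claw":-1,"dx":0,"dy":0,"dz":0,"ax":0,"ay":0,"az":0},{"claw":-1,"dx":0,"dy":0,"dz":0,"ax":0,"ay":0,"az":0},{"claw":-1,"dx":0,"dy":0,"dz":0,"ax":0,"ay":0,"az":0},{"claw":-1,"dx":0,"dy":0,"dz":0,"ax":0,"ay":0,"az":0},{"claw":-1,"dx":0,"dy":0,"dz":0,"ax":0,"ay":0,"az":0},{"claw":-1,"dx":0,"dy":0,"dz":0,"ax":0,"ay":0,"az":0}]'
python3 -m crank '[{"claw":-1,"dx":0,"dy":0,"dz":-0.4,"ax":0,"ay":0,"az":0},{"claw":-1,"dx":0,"dy":0,"dz":-0.8,"ax":0,"ay":0,"az":0},{"claw":-1,"dx":0,"dy":0,"dz":-0.8,"ax":0,"ay":0,"az":0},{"claw":-1,"dx":0,"dy":0,"dz":-0.8,"ax":0,"ay":0,"az":0},{"claw":-1,"dx":0,"dy":0,"dz":-0.8,"ax":0,"ay":0,"az":0},{"claw":-1,"dx":0,"dy":0,"dz":0,"ax":0,"ay":0,"az":0},{"claw":-1,"dx":0,"dy":0,"dz":0,"ax":0,"ay":0,"az":0}]'
```

```text
time: 37.97
ee_pos: [0.5734, 0.1222, 0.1618]
eef_rot: [0.705, 0.709, 0.0, 0.0]
ft_force: [1.8, 0.8, 1.6]
width: 0.0596
grip_force: 14.8
time: 38.47
ee_pos: [0.5729, 0.1221, 0.1615]
eef_rot: [0.705, 0.709, -0.0, -0.0]
ft_force: [0.0, -0.5, 0.0]
width: 0.0852
grip_force: 0.0
time: 39.05
ee_pos: [0.5736, 0.1226, 0.2716]
eef_rot: [0.705, 0.709, 0.001, 0.001]
ft_force: [0.2, -0.6, -1.3]
width: 0.0869
grip_force: 0.0
```

```bash
python3 -m crank '[{"claw":1,"dx":0,"dy":0,"dz":0,"ax":0,"ay":0,"az":-1},{"claw":1,"dx":0,"dy":0,"dz":0,"ax":0,"ay":0,"az":-1},{"claw":1,"dx":0,"dy":0,"dz":0,"ax":0,"ay":0,"az":-1},{"claw":1,"dx":0,"dy":0,"dz":0,"ax":0,"ay":0,"az":-1},{"claw":1,"dx":0,"dy":0,"dz":0,"ax":0,"ay":0,"az":-1},{"claw":1,"dx":0,"dy":0,"dz":0,"ax":0,"ay":0,"az":-1},{"claw":1,"dx":0,"dy":0,"dz":0,"ax":0,"ay":0,"az":-1},{"claw":1,"dx":0,"dy":0,"dz":0,"ax":0,"ay":0,"az":-1}]'
python3 -m crank '[{"claw":1,"dx":0,"dy":0,"dz":0,"ax":0,"ay":0,"az":-1},{"claw":1,"dx":0,"dy":0,"dz":0,"ax":0,"ay":0,"az":-1},{"claw":1,"dx":0,"dy":0,"dz":0,"ax":0,"ay":0,"az":-1},{"claw":1,"dx":0,"dy":0,"dz":0,"ax":0,"ay":0,"az":-1},{"claw":1,"dx":0,"dy":0,"dz":0,"ax":0,"ay":0,"az":-1},{"claw":1,"dx":0,"dy":0,"dz":0,"ax":0,"ay":0,"az":-1},{"claw":1,"dx":0,"dy":0,"dz":0,"ax":0,"ay":0,"az":-0.6},{"claw":1,"dx":0,"dy":0,"dz":0,"ax":0,"ay":0,"az":0}]'
python3 -m crank '[{"claw":1,"dx":0.8,"dy":0.42,"dz":0,"ax":0,"ay":0,"az":0},{"claw":1,"dx":0.8,"dy":0.42,"dz":0,"ax":0,"ay":0,"az":0},{"claw":1,"dx":0.8,"dy":0.42,"dz":0,"ax":0,"ay":0,"az":0},{"claw":1,"dx":0.8,"dy":0.42,"dz":0,"ax":0,"ay":0,"az":0},{"claw":1,"dx":0.8,"dy":0.42,"dz":0,"ax":0,"ay":0,"az":0},{"claw":1,"dx":0.8,"dy":0.42,"dz":0,"ax":0,"ay":0,"az":0},{"claw":1,"dx":0,"dy":0,"dz":0,"ax":0,"ay":0,"az":0},{"claw":1,"dx":0,"dy":0,"dz":0,"ax":0,"ay":0,"az":0}]'
```

```text
time: 39.72
ee_pos: [0.5726, 0.122, 0.2689]
eef_rot: [0.353, 0.935, -0.0, -0.001]
ft_force: [-0.3, -0.1, 0.1]
width: 0.0416
grip_force: 0.0
time: 40.38
ee_pos: [0.5727, 0.1219, 0.2687]
eef_rot: [0.017, 1.0, -0.0, -0.001]
ft_force: [0.8, -0.0, 0.6]
width: 0.0008
grip_force: 0.0
time: 41.05
ee_pos: [0.431, 0.2032, 0.2695]
eef_rot: [0.019, 1.0, -0.002, 0.001]
ft_force: [0.4, -0.3, -0.5]
width: 0.0003
grip_force: 0.0
```

```bash
python3 -m crank '[{"claw":1,"dx":0.5,"dy":0.31,"dz":0,"ax":0,"ay":0,"az":0},{"claw":1,"dx":0.5,"dy":0.31,"dz":0,"ax":0,"ay":0,"az":0},{"claw":1,"dx":0,"dy":0,"dz":0,"ax":0,"ay":0,"az":0},{"claw":1,"dx":0,"dy":0,"dz":0,"ax":0,"ay":0,"az":0}]'
python3 - <<'E'
from h import *
a=snap('top','f1.png')['color'];b=snap('side','f2.png')['color']
k=lambda c,f:cv2.resize(c[:,:,::-1],None,fx=f,fy=f,interpolation=2)
cv2.imwrite('pics/f.png',np.hstack([k(a[155:295,0:180],2.2),np.zeros((308,4,3),np.uint8),k(b[70:180,190:325],2.8)]) )
E
```

```text
time: 41.38
ee_pos: [0.403, 0.2221, 0.2697]
eef_rot: [0.019, 1.0, -0.001, 0.001]
ft_force: [0.7, -1.1, -0.1]
width: 0.0005
grip_force: 0.0
```

View pics/f.png

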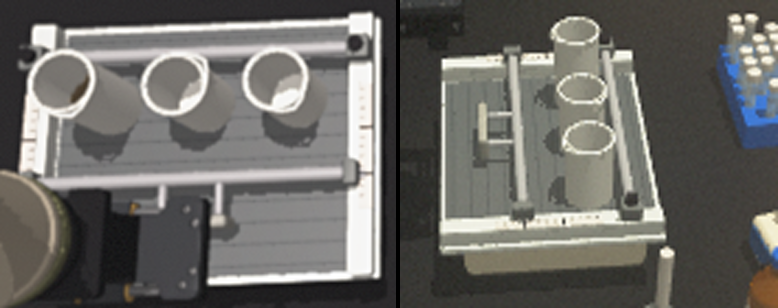

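All three beakers stand upright on the mat between the bars, and the right pointer still points well short of the mark. I'll lower the closed fingers behind the handle.

```bash
python3 -m crank '[{"claw":1,"dx":0,"dy":0,"dz":0.7,"ax":0,"ay":0,"az":0},{"claw":1,"dx":0,"dy":0,"dz":0.7,"ax":0,"ay":0,"az":0},{"claw":1,"dx":0,"dy":0,"dz":0.7,"ax":0,"ay":0,"az":0},{"claw":1,"dx":0,"dy":0,"dz":0.7,"ax":0,"ay":0,"az":0},{"claw":1,"dx":0,"dy":0,"dz":0.7,"ax":0,"ay":0,"az":0},{"claw":1,"dx":0,"dy":0,"dz":0.7,"ax":0,"ay":0,"az":0},{"claw":1,"dx":0,"dy":0,"dz":0.4,"ax":0,"ay":0,"az":0},{"claw":1,"dx":0,"dy":0,"dz":0,"ax":0,"ay":0,"az":0}]'
python3 -m crank '[{"claw":1,"dx":0,"dy":0,"dz":0,"ax":0,"ay":0,"az":0},{"claw":1,"dx":0,"dy":0,"dz":0,"ax":0,"ay":0,"az":0}]'
```

```text
time: 42.15
ee_pos: [0.4016, 0.2219, 0.1291]
eef_rot: [0.018, 1.0, 0.0, -0.002]
ft_force: [0.1, 0.2, 0.1]
width: 0.0004
grip_force: 0.0
time: 42.32
ee_pos: [0.4032, 0.2231, 0.1325]
eef_rot: [0.018, 1.0, 0.0, 0.0]
ft_force: [0.3, -0.3, -0.3]
width: 0.0007
grip_force: 0.0
```

```bash
python3 -m crank '[{"claw":1,"dx":-0.25,"dy":0,"dz":0.1,"ax":0,"ay":0,"az":0},{"claw":1,"dx":-0.25,"dy":0,"dz":0,"ax":0,"ay":0,"az":0},{"claw":1,"dx":-0.2,"dy":0,"dz":0,"ax":0,"ay":0,"az":0},{"claw":1,"dx":0,"dy":0,"dz":0,"ax":0,"ay":0,"az":0},{"claw":1,"dx":0,"dy":0,"dz":0,"ax":0,"ay":0,"az":0}]'
python3 -m crank '[{"claw":1,"dx":-0.1,"dy":0,"dz":0,"ax":0,"ay":0,"az":0},{"claw":1,"dx":-0.1,"dy":0,"dz":0,"ax":0,"ay":0,"az":0},{"claw":1,"dx":0,"dy":0,"dz":0,"ax":0,"ay":0,"az":0}]'
python3 -m crank '[{"claw":1,"dx":-0.1,"dy":0,"dz":0,"ax":0,"ay":0,"az":0},{"claw":1,"dx":-0.1,"dy":0,"dz":0,"ax":0,"ay":0,"az":0},{"claw":1,"dx":0,"dy":0,"dz":0,"ax":0,"ay":0,"az":0}]'
python3 -m crank '[{"claw":1,"dx":-0.1,"dy":0,"dz":0,"ax":0,"ay":0,"az":0},{"claw":1,"dx":-0.1,"dy":0,"dz":0,"ax":0,"ay":0,"az":0},{"claw":1,"dx":0,"dy":0,"dz":0,"ax":0,"ay":0,"az":0}]'
```

```text
time: 42.73
ee_pos: [0.4239, 0.222, 0.1286]
eef_rot: [0.018, 1.0, 0.0, -0.0]
ft_force: [0.5, 0.2, 0.3]
width: 0.0005
grip_force: 0.0
time: 42.98
ee_pos: [0.4298, 0.2216, 0.1285]
eef_rot: [0.018, 1.0, 0.0, -0.0]
ft_force: [-0.9, 0.5, 0.5]
width: 0.0005
grip_force: 0.0
time: 43.23
ee_pos: [0.4345, 0.2217, 0.1284]
eef_rot: [0.018, 1.0, -0.0, -0.001]
ft_force: [-5.6, -0.5, 4.0]
width: 0.0007
grip_force: 2.7
time: 43.48
ee_pos: [0.4403, 0.2216, 0.1283]
eef_rot: [0.018, 1.0, -0.0, -0.001]
ft_force: [-5.2, -0.7, 4.4]
width: 0.0005
grip_force: 3.1
```

```bash
python3 -m crank '[{"claw":1,"dx":-0.12,"dy":0,"dz":0,"ax":0,"ay":0,"az":0},{"claw":1,"dx":-0.12,"dy":0,"dz":0,"ax":0,"ay":0,"az":0},{"claw":1,"dx":-0.12,"dy":0,"dz":0,"ax":0,"ay":0,"az":0},{"claw":1,"dx":-0.12,"dy":0,"dz":0,"ax":0,"ay":0,"az":0},{"claw":1,"dx":-0.12,"dy":0,"dz":0,"ax":0,"ay":0,"az":0},{"claw":1,"dx":-0.12,"dy":0,"dz":0,"ax":0,"ay":0,"az":0},{"claw":1,"dx":0,"dy":0,"dz":0,"ax":0,"ay":0,"az":0},{"claw":1,"dx":0,"dy":0,"dz":0,"ax":0,"ay":0,"az":0}]'
python3 - <<'E'
from h import *
a=snap('top','g1.png')['color'];b=snap('side','g2.png')['color']
k=lambda c,f:cv2.resize(c[:,:,::-1],None,fx=f,fy=f,interpolation=2)
cv2.imwrite('pics/g.png',np.hstack([k(a[185:265,145:180],7),np.zeros((560,4,3),np.uint8),k(b[125:165,195:285],6).repeat(1,0) if 0 else np.vstack([k(b[135:165,200:285],6),np.zeros((380,510,3),np.uint8)])]))
E
```

```text
time: 44.15
ee_pos: [0.4619, 0.221, 0.1283]
eef_rot: [0.018, 1.0, -0.0, -0.001]
ft_force: [-5.3, 0.8, 1.0]
width: 0.0008
grip_force: 2.8
```

View pics/g.png

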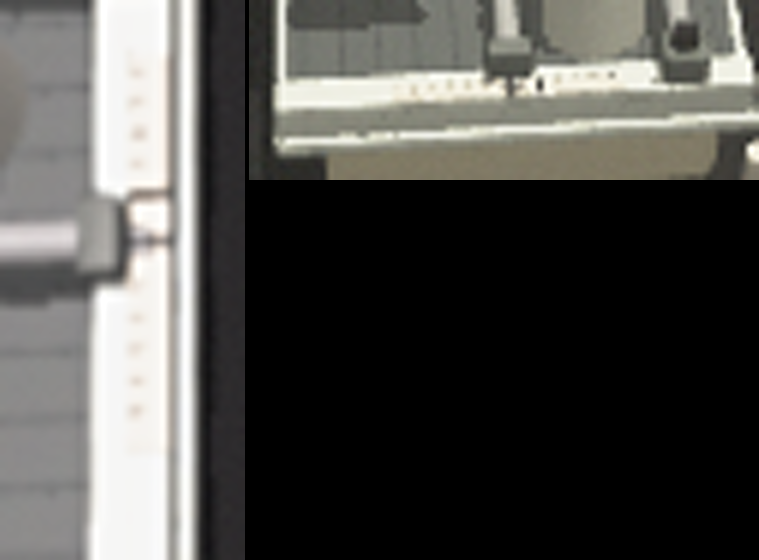

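Top crop: the pointer is at row 240 and the mark at row 190, with ticks 31.5 px per 10 mm, so about 16 mm remain. The side crop agrees: pointer 511, mark 540, about 16 mm.

```bash
python3 -m crank '[{"claw":1,"dx":-0.1,"dy":0,"dz":0,"ax":0,"ay":0,"az":0},{"claw":1,"dx":-0.1,"dy":0,"dz":0,"ax":0,"ay":0,"az":0},{"claw":1,"dx":-0.1,"dy":0,"dz":0,"ax":0,"ay":0,"az":0},{"claw":1,"dx":-0.07,"dy":0,"dz":0,"ax":0,"ay":0,"az":0},{"claw":1,"dx":0,"dy":0,"dz":0,"ax":0,"ay":0,"az":0},{"claw":1,"dx":0,"dy":0,"dz":0,"ax":0,"ay":0,"az":0}]'
python3 -m crank '[{"claw":1,"dx":-0.06,"dy":0,"dz":0,"ax":0,"ay":0,"az":0},{"claw":1,"dx":0,"dy":0,"dz":0,"ax":0,"ay":0,"az":0},{"claw":1,"dx":0,"dy":0,"dz":0,"ax":0,"ay":0,"az":0}]'
python3 - <<'E'
from h import *
a=snap('top','i1.png')['color'];b=snap('side','i2.png')['color']
k=lambda c,f:cv2.resize(c[:,:,::-1],None,fx=f,fy=f,interpolation=2)
cv2.imwrite('pics/i.png',np.hstack([k(a[195:245,145:180],9),np.zeros((450,4,3),np.uint8),np.vstack([k(b[140:160,220:270],9),np.zeros((10,450,3),np.uint8),k(a[165:264,0:180],2.5)[:260,:450]])]))
E
```

```text
time: 44.75
ee_pos: [0.4728, 0.2206, 0.1283]
eef_rot: [0.018, 1.0, -0.0, -0.001]
ft_force: [-6.7, 1.0, 3.2]
width: 0.0006
grip_force: 3.2
time: 45.0
ee_pos: [0.4744, 0.2206, 0.1283]
eef_rot: [0.017, 1.0, -0.0, -0.001]
ft_force: [-7.3, 0.5, 2.5]
width: 0.0005
grip_force: 3.6Traceback (most recent call last):
  File "<stdin>", line 4, in <module>
    return _nx.concatenate(arrs, 1, dtype=dtype, casting=casting)
           ~~~~~~~~~~~~~~~^^^^^^^^^^^^^^^^^^^^^^^^^^^^^^^^^^^^^^^
ValueError: all the input array dimensions except for the concatenation axis must match exactly, but along dimension 0, the array at index 0 has size 450 and the array at index 2 has size 438
```

Run:
```python
import cv2,numpy as np
for f in('top0','g1','i1'):
    a=cv2.imread(f'pics/{f}.png',0)
    print(f,a[205:240,165:168].mean(1).astype(int))
for f in('g2','i2'):
    b=cv2.imread(f'pics/{f}.png',0); print(f); print(b[147:152,236:256])
```

```text
top0 [243 244 243 240 244 247 240 144 180 246 246 242 237 243 244 243 240 243
 244 243 240 243 244 245 244 242 244 230 142 179 232 239 246 244 241]
g1 [243 244 243 241 244 247 241 145 182 248 248 247 234 190 137 195 231 246
 246 244 242 243 244 244 243 241 244 244 243 241 243 244 244 243 240]
i1 [243 245 243 241 245 248 244 177 100 143 213 217 236 246 245 243 240 243
 244 243 241 243 244 244 243 240 244 244 243 241 243 244 244 243 240]
g2
[[237 237 237 136  78  80  81  69  87  82  85 214 218 240 240 216 239 239
  216 238]
 [216 239 215 134 130 202 179  87 193 187 233 236 100 238 238 206 238 238
  235 237]
 [208 237 236 203 234 236 173  89 129 172 238 238  64 237 238 236 237 238
  238 238]
 [236 238 237 236 238 238 219  93 168 221 211 229 177 229 240 193 191 188
  185 164]
 [188 182 193 180 176 185 159 125 138 144 144 148 138 138 148 144 142 143
  141 138]]
i2
[[237 237 238 238 238 238 161 114  77  81 105  72 131  99 165 213 239 240
  215 239]
 [216 239 216 196 229 229 205 234 233 129 188  63 173 233 235 203 238 238
  236 238]
 [208 238 236 208 237 237 206 238 238 203 137  77  94 238 237 235 237 238
  238 237]
 [236 238 238 236 237 238 219 224 223 220 198 122 177 229 239 194 191 188
  185 161]
 [186 179 190 180 175 187 161 154 147 144 143 132 140 141 151 146 144 142
  142 136]]
```

About 3.5 mm remain on both cameras. I'll give it two small taps.

```bash
python3 -m crank '[{"claw":1,"dx":-0.05,"dy":0,"dz":0,"ax":0,"ay":0,"az":0},{"claw":1,"dx":0,"dy":0,"dz":0,"ax":0,"ay":0,"az":0},{"claw":1,"dx":-0.05,"dy":0,"dz":0,"ax":0,"ay":0,"az":0},{"claw":1,"dx":0,"dy":0,"dz":0,"ax":0,"ay":0,"az":0},{"claw":1,"dx":0,"dy":0,"dz":0,"ax":0,"ay":0,"az":0}]'
python3 - <<'E'
from h import *
a=snap('top','j1.png')['color'];b=snap('side','j2.png')['color']
g=cv2.imread('pics/j1.png',0);print(g[205:225,165:168].mean(1).astype(int))
g=cv2.imread('pics/j2.png',0);print(g[147:152,236:256])
k=lambda c,f:cv2.resize(c[:,:,::-1],None,fx=f,fy=f,interpolation=2)
cv2.imwrite('pics/j.png',np.hstack([k(a[195:245,145:180],9),np.vstack([k(b[140:160,220:270],9),k(a[165:273,0:180],2.5)])]))
E
```

```text
time: 45.52
ee_pos: [0.4773, 0.2205, 0.1283]
eef_rot: [0.017, 1.0, -0.0, -0.001]
ft_force: [-7.9, 0.7, 3.7]
width: 0.0007
grip_force: 3.9
[243 245 244 242 246 245 217 120 151 231 244 244 238 244 244 243 240 244
 244 243]
[[237 238 238 237 238 238 238 161 117  81  81  96  79 106  98 117 239 239
  217 239]
 [217 239 219 196 228 229 215 235 234 202 226 190  72 162 233 200 237 238
  236 238]
 [208 238 236 205 237 236 208 238 238 209 237 150  61 216 238 236 239 238
  238 239]
 [236 238 238 235 238 238 222 225 225 222 211 223  93 227 240 192 190 189
  185 165]
 [185 177 189 183 175 185 162 155 148 145 146 143 120 140 149 143 143 147
  141 139]]
```

View pics/j.png

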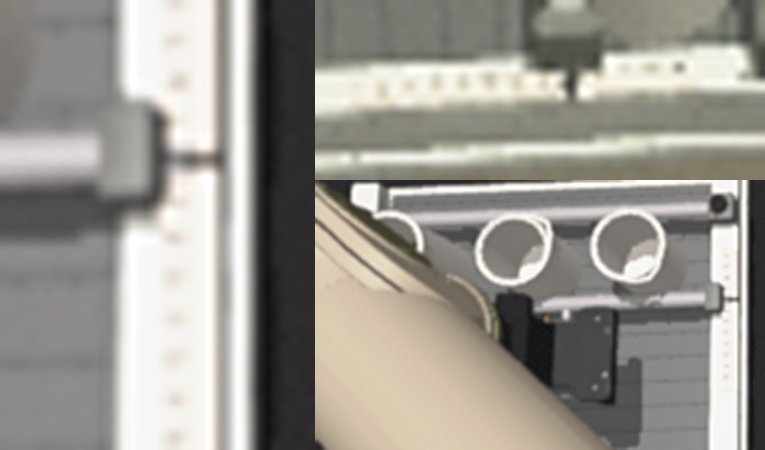

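Both cameras put the pointer right on the mark (top row 212.4, side column 248). I'll back off and rise.

```bash
python3 -m crank '[{"claw":1,"dx":0.3,"dy":0,"dz":0,"ax":0,"ay":0,"az":0},{"claw":1,"dx":0.5,"dy":0,"dz":0,"ax":0,"ay":0,"az":0},{"claw":1,"dx":0.3,"dy":0,"dz":0,"ax":0,"ay":0,"az":0},{"claw":1,"dx":0,"dy":0,"dz":0,"ax":0,"ay":0,"az":0},{"claw":1,"dx":0,"dy":0,"dz":-0.7,"ax":0,"ay":0,"az":0},{"claw":1,"dx":0,"dy":0,"dz":-0.8,"ax":0,"ay":0,"az":0},{"claw":1,"dx":0,"dy":0,"dz":-0.8,"ax":0,"ay":0,"az":0},{"claw":1,"dx":0,"dy":0,"dz":-0.8,"ax":0,"ay":0,"az":0}]'
python3 -m crank '[{"claw":1,"dx":0.3,"dy":0,"dz":-0.5,"ax":0,"ay":0,"az":0},{"claw":1,"dx":0.3,"dy":0,"dz":-0.5,"ax":0,"ay":0,"az":0},{"claw":1,"dx":0,"dy":0,"dz":0,"ax":0,"ay":0,"az":0},{"claw":1,"dx":0,"dy":0,"dz":0,"ax":0,"ay":0,"az":0},{"claw":1,"dx":0,"dy":0,"dz":0,"ax":0,"ay":0,"az":0},{"claw":1,"dx":0,"dy":0,"dz":0,"ax":0,"ay":0,"az":0}]'
python3 - <<'E'
from h import *
a=snap('top','k1.png')['color'];b=snap('side','k2.png')['color']
k=lambda c,f:cv2.resize(c[:,:,::-1],None,fx=f,fy=f,interpolation=2)
cv2.imwrite('pics/k.png',np.hstack([k(a[150:300,0:250],1.8)[:270],k(b[70:205,190:340],2)]))
g=cv2.imread('pics/k1.png',0);print(g[205:225,165:168].mean(1).astype(int))
E
```

```text
time: 46.28
ee_pos: [0.4464, 0.2208, 0.2227]
eef_rot: [0.018, 1.0, -0.0, 0.0]
ft_force: [0.7, 0.7, 0.6]
width: 0.0007
grip_force: 0.0
time: 46.78
ee_pos: [0.4283, 0.2211, 0.2508]
eef_rot: [0.019, 1.0, -0.0, -0.0]
ft_force: [0.4, -0.2, 0.1]
width: 0.0001
grip_force: 0.0
[244 245 244 242 246 245 217 120 151 231 244 244 238 243 244 243 240 244
 244 243]
```

View pics/k.png

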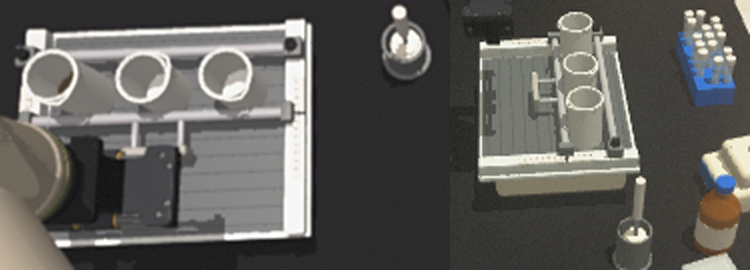

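The three beakers stand upright between the bars, the pointer is on the mark, the brush is in its pot and the arm is clear. I'm handing the job in.

```bash
python3 -c "
from bench import r
print(r.close_job())"
```

```text
the job is handed in; nothing more can be done
None
```

The job is handed in, with no verdict returned: the tall beaker was scrubbed with two full strokes, the brush is back in its pot, all three beakers stand upright between the bars, and in both cameras the pointer is on the mark.

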